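Return pipe-hanging hardware to the parts carousel

TASK

Put the left-over hardware back into the parts carousel: turn the wheel (the black knob on top turns with it) until the right bin (each has a sample of its part fixed inside) lies under the opening in the clear cover, then drop in through it the angle brackets and the bolts that lie about the bench, and tip the pipe elbows out of their metal tray into the elbow bin. In the end every loose bracket, bolt and elbow is in its own bin, the empty tray lies flat on the bench again, and the lidded quarter of the wheel is turned under the opening to keep dust out. Leave the other things on the bench where they are.

Things in the scene. Friction and masses are not known exactly. Their poses are not given: they have to be found in the camera images.
- carousel_stand: Parts carousel, fixed to the table: square base 330 x 330 mm, four thin corner posts and a flat clear dust cover of the same size (top 120 mm above the table). Origin: centre of its underside, on the wheel's axis. The loading opening in the cover lies on the stand's -y side; the stand's +y points from the opening to the axis
- opening (a point): Centre of the loading opening, 105 mm from the wheel's axis, at the top of the metal collar round it (142 mm above the table). The opening is 96 mm wide (stand's x) by 100 mm long (stand's y, radially). The collar leans out slightly and is 24 mm high, on the side away from the axis lower (top 135 mm above the table)
- wheel: Grey round tub under the cover, 314 mm across, split by two crossed 3 mm walls into four quarter bins 88 mm deep, walls ending 113 mm above the table. Origin on the axis, 20.5 mm above the table; x, y along the crossed walls, z up. By the signs of (x, y): (+,-) closed by a flat metal lid, (+,+) brackets, (-,+) bolts, (-,-) elbows
- knob (a point): Grip height on the wheel's axis, 170 mm above the table, of the black bar knob that turns with the wheel: along the wheel's x, 74 mm long, 17 mm thick (25 at the round ends), 150 to 186 mm above the table; nothing else within 70 mm of the axis is higher than 142 mm. The wheel turns endlessly both ways (friction about 0.12 N m) and stays where left
- bin_closed (a point): Point of the lidded quarter, 105 mm from the axis on its middle line; right under the opening's centre when the lid closes the opening
- bin_brackets (a point): Middle of the floor of the bin for angle brackets (105 mm from the axis, 25 mm above the table). A sample bracket is fixed to the floor next to the axis
- bin_bolts (a point): Middle of the floor of the bin for bolts (same radius and height); a sample bolt is fixed next to the axis
- bin_elbows (a point): Middle of the floor of the bin for pipe elbows (same radius and height); a sample elbow is fixed next to the axis
- tray: Loose metal pouring tray with the elbows, 162 mm long (x), 86 wide (y), floor 3 mm, walls 26 mm high, open front (+x), 0.24 kg; origin: centre of underside. Black grip behind: block 13 mm thick along (0.91,0,0.42), 46 wide (y), 58 long along (-0.42,0,0.91), middle at (-109.2,0,64.2) mm. Elbows slide or topple from about 30 degrees of tilt
- tray_lip (a point): Middle of the tray's open front edge, on its floor (tray frame 81, 0, 3 mm)
- bracket_0: Loose steel angle bracket (may be absent): foot 40 x 60 x 3 mm lying flat, upright flange 40 mm wide, 3 mm thick, 55 mm high. Origin: centre of the foot's underside; z up, flange along x at y = +28.5 mm. Can be gripped across its 40 mm width (x)
- bracket_1: Loose steel angle bracket (may be absent): foot 40 x 60 x 3 mm lying flat, upright flange 40 mm wide, 3 mm thick, 55 mm high. Origin: centre of the foot's underside; z up, flange along x at y = +28.5 mm. Can be gripped across its 40 mm width (x)
- bracket_2: Loose steel angle bracket (may be absent): foot 40 x 60 x 3 mm lying flat, upright flange 40 mm wide, 3 mm thick, 55 mm high. Origin: centre of the foot's underside; z up, flange along x at y = +28.5 mm. Can be gripped across its 40 mm width (x)
- bolt_0: Loose hex bolt (may be absent) standing on its head: head 26 mm across and 9 mm high, shank 14 mm across, 69 mm high in all. Origin: centre of the head's outer face; z along the shank
- bolt_1: Loose hex bolt (may be absent) standing on its head: head 26 mm across and 9 mm high, shank 14 mm across, 69 mm high in all. Origin: centre of the head's outer face; z along the shank
- elbow_0: Loose brass pipe elbow (may be absent) lying on its side in the tray: 25 mm along its x (vertical at the start), 48 mm along y, 45 mm along z (z from 0 to 45), 0.12 kg. Origin: middle of one end face
- elbow_1: Loose brass pipe elbow (may be absent) lying on its side in the tray: 25 mm along its x (vertical at the start), 48 mm along y, 45 mm along z (z from 0 to 45), 0.12 kg. Origin: middle of one end face
- elbow_2: Loose brass pipe elbow (may be absent) lying on its side in the tray: 25 mm along its x (vertical at the start), 48 mm along y, 45 mm along z (z from 0 to 45), 0.12 kg. Origin: middle of one end face
- oil_bottle: Bystander: yellow oil bottle, 46 mm across, 135 high
- wood_block: Bystander: wooden block, 45 x 90 x 30 mm
- tin_small: Bystander: green tin with a grey lid, 65 mm across, 41 high
Mind the look-alikes: they are no part of the job. What is shaped like the elbow_1 but orange is not meant.

How it is judged:
By the outcome, as a careful person would: the job done as asked, in the order asked, and still so for the second after the job is handed in, with the robot touching nothing.
Of bracket_0, bracket_1, bracket_2 only 1 to 3 are there at a start; the rules pass over those that are not, and their reading is None.
Of bolt_0, bolt_1 only 1 to 2 are there at a start; the rules pass over those that are not, and their reading is None.
Of elbow_0, elbow_1, elbow_2 only 2 to 3 are there at a start; the rules pass over those that are not, and their reading is None.
At some moment in a run one of bracket_0, bracket_1, bracket_2, bolt_0, bolt_1 may be knocked a few centimetres aside while the robot is not near it.
It also fails if it takes over 210 s, if anything falls off the work surface, if the arm or the gripper's body presses on something with over 40 N, if the wrist force passes 120 N, or if a joint passes its speed limit or range.

ROBOT

A 6-joint arm with a two-finger parallel gripper is mounted at the origin on a cart in front of the work surface, level with it; the furniture and walls round the work are solid. World frame = base frame: x ahead of the robot, y to its left, z up, the work surface at z = 0. Lengths are in m, angles in rad, forces in N, time in s.
With the tool pointing down it reaches from about 0.375 to 0.9 m from the base axis. Payload 3.1 kg.
Tool frame: the origin (TCP) lies at the centre of the arm's flange, where the gripper is bolted on; the fingertips stand 182 mm ahead of it and the grasp point (between the pads) lies 164 mm ahead of it; z points along the fingers, y is the direction in which the jaws open and shut (so a half turn about z gives the same grasp; the last joint's range is limited). The gripper opens to 87 mm and grips with 3 to 60 N. Pads are 19 mm wide; open, the fingers measure 117 mm over their backs; the gripper's body (75 mm by 190 mm) begins 51 mm behind the grasp point.
Start: joints at [1.024, 0.527, 1.433, -0, 1.181, -0.178], TCP at [0.225, 0.583, 0.405] pointing down, gripper open.
Joint ranges: [-3.08, 3.08], [-0.75, 2.2], [0.22, 2.44], [-1.43, 4.57], [0, 2.65], [-2.85, 2.85]. Speed limits (rad/s): [2.79, 2.79, 3.14, 3.14, 3.14, 3.14].

INTERFACE

Orientations are given as a unit quaternion [x, y, z, w].
In Python, from cell import env gives the robot as it stands.
- The arm moves only by the tool play_rows, never from a script. Its argument "increments" is a list that holds one entry, the list of rows, each a list of 7 numbers: the finger opening in m, from 0 to 0.087, then the shift along the world's x, y, z in m, then the turn, a rotation vector about the world's x, y, z in rad. In form: [[[hand, x, y, z, rx, ry, rz], ...]]. A call has 1 to 12 rows; each row is the pose to reach, as a shift and turn from the pose commanded when the call began; what a row does not reach only later rows make up. A row lasts 1/8 s, in which the tool goes at most 62.5 mm and 10.7 degrees, less where a joint would pass 70% of its speed; a pose out of reach is approached as far as the arm can. A call with a gripper value outside its range is refused whole. The fingers move at their own pace and stop on an object; "squeeze" is the grip in N (left out, the last holds). Time passes only in rows, so rows that repeat a pose let the fingers close. It gives the time, the measured TCP pose, the force and the opening at its end, in the units of the state.
- env.get_state(): the state, without advancing time (a new reading comes with each control period).
- env.get_image(name): name is "side" or "top" or "wrist"; returns the picture (420x560x3 uint8, red, green, blue); there is no depth.
- env.camera_params(name): a dict with "camera_matrix" (3x3 intrinsics, pixels), "T" (4x4, takes a point from camera to world coordinates). Camera axes: x right, y up, looking along -z (the intrinsics and any distortion apply to the point x, -y, -z); pixel columns grow to the right and rows downward; lengths in m; the calibration is good to about 2 mm. A picture is of the moment at which its call begins: read the wrist's pose just before it. camera_params takes no time and is no camera call; for the wrist camera it gives the pose at the moment of the call.
- env.hand_in(): hands the job in, once; it reports no verdict.
Trained networks look in the newest picture that a camera, given by its name, has taken for a name from the list of things; names that differ only in an ending like _2 or _b are one class to them, and where a whole thing is asked for, a point or a joint stands for the part that bears it (a point fixed in the world has none). Each returns a list of dicts, best first, with "score" (0 to 1); they miss things now and then, are a little off and sometimes report something else, mostly with a low value. They report only what shows in the picture. A call takes as long as a camera call. They do not tell look-alikes from the thing itself.
- env.masks_of(camera, query): "region" (420x560 bool, what is visible of it) and "box" ([left, top, right, bottom] in pixels, round what is visible of it).
The state is a dict: "clock": time; "q": joint angles; "qd": joint speeds; "joint_efforts": joint torques, N m; "tool_pos": TCP position; "ee_rot": TCP orientation; "ft_force": force on the tool from outside, world axes, zero at the start; "moment": the same for the moment, N m; "gripper_width": finger opening in m.
Only numpy, scipy, OpenCV 4.12 (cv2) and the standard library are available. Lean on these libraries where they do the work, as an engineer would, in place of code of your own. Each camera call takes 0.05 s, during which the arm holds its last target.

## Working session

There is one attempt and no reset: what is moved stays moved. The work goes in short steps, Python scripts to look and compute and a tool call to move; the robot and the scene stay as the last step left them, time stands still between calls to the robot, and variables do not carry over. Pictures are saved under pics/ and viewed, and the job is handed in when it is done.

Besides the shell and the picture viewer there is one more tool, called as name([rows], argument=value, ...), one row to a line, values as JSON. play_rows: Moves the arm, as the interface text tells. Its arguments: {"type":"object","properties":{"increments":{"type":"array"},"squeeze":{"type":"number"}},"required":["increments"]}

```bash
ls -la; mkdir -p pics; python3 - <<'E'
from cell import env
import cv2, numpy as np
print(env.get_state())
for n in ["side","top","wrist"]:
    im=env.get_image(n); cv2.imwrite(f"pics/{n}0.png",im[:,:,::-1]); p=env.camera_params(n); print(n,{k:np.round(v,4).tolist() if not isinstance(v,str) else v for k,v in p.items()})
E
```

```text
total 12
drwxr-xr-x  3 agent agent 4096 Dec  7 16:16 .
drwxr-xr-x 23 root  root  4096 Dec  7 16:16 ..
drwxr-xr-x  2 agent agent 4096 Dec  7 16:16 pics
{'clock': 0.0, 'q': array([ 1.02448385e+00,  5.28450719e-01,  1.43388243e+00, -3.09055268e-05,
        1.18139243e+00, -1.78501062e-01]), 'qd': array([ 0.0002336 ,  0.00103076,  0.00020531, -0.00033744, -0.00010289,
       -0.00020961]), 'joint_efforts': array([ 1.72716004e-04, -4.40037382e+01, -1.76598573e+01,  6.34344388e-02,
        5.81102434e-02, -1.35450655e-04]), 'tool_pos': array([0.22453126, 0.5829125 , 0.40378703]), 'ee_rot': array([ 1.82864915e-01,  9.83137470e-01, -1.00225781e-03, -3.64726881e-04]), 'ft_force': array([-0.59546687, -0.11602112,  0.78504381]), 'moment': array([ 0.01590439, -0.01802861,  0.02366647]), 'gripper_width': 0.08681090468044934}
side {'camera_matrix': [[533.2016, 0.0, 277.5357], [0.0, 533.2016, 210.5443], [0.0, 0.0, 1.0]], 'T': [[0.989, 0.0923, -0.1154, 0.3653], [-0.1478, 0.6051, -0.7823, -1.0383], [-0.0023, 0.7908, 0.6121, 0.9266], [0.0, 0.0, 0.0, 1.0]]}
top {'camera_matrix': [[396.51, 0.0, 275.6264], [0.0, 396.51, 213.0993], [0.0, 0.0, 1.0]], 'T': [[0.0114, 0.9859, -0.1672, 0.3353], [-0.9997, 0.0147, 0.0188, 0.0143], [0.0209, 0.1669, 0.9857, 1.297], [0.0, 0.0, 0.0, 1.0]]}
wrist {'camera_matrix': [[354.879, 0.0, 279.5752], [0.0, 354.879, 207.0491], [0.0, 0.0, 1.0]], 'T': [[0.3597, -0.8897, -0.2811, 0.146], [0.9331, 0.3425, 0.11, 0.6142], [-0.0016, -0.3019, 0.9534, 0.3848], [0.0, 0.0, 0.0, 1.0]]}
```

View pics/side0.png

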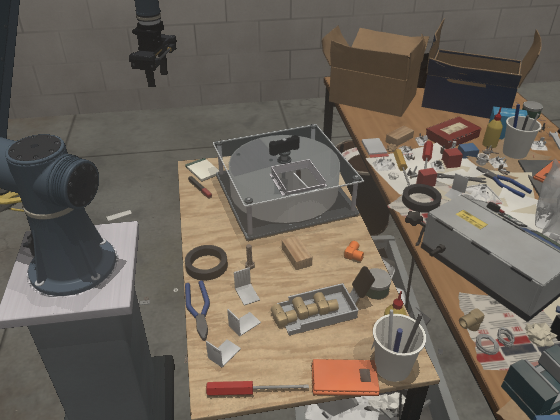

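View pics/top0.png

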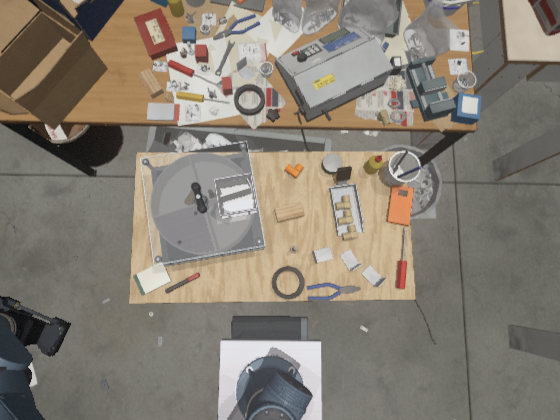

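View pics/wrist0.png

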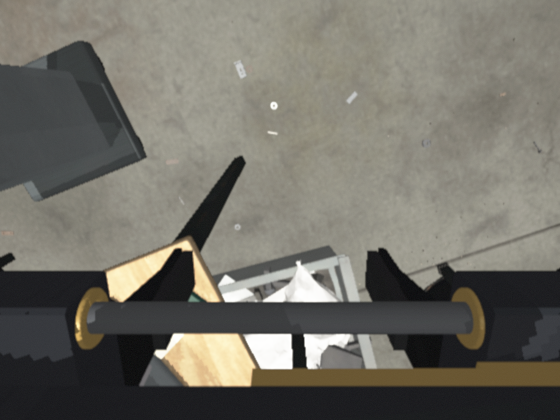

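```bash
cat > h.py <<'E'
from cell import env
import cv2, numpy as np
from scipy.spatial.transform import Rotation as R
def ray(n,uv,p=None):
    p=p or env.camera_params(n); K=p["camera_matrix"];T=p["T"]
    d=np.linalg.inv(K)@np.array([uv[0],uv[1],1.0]); d=T[:3,:3]@np.array([d[0],-d[1],-d[2]])
    return T[:3,3],d/np.linalg.norm(d)
def onz(n,uv,z,p=None):
    o,d=ray(n,uv,p); return o+d*(z-o[2])/d[2]
def proj(n,P,p=None):
    p=p or env.camera_params(n); K=p["camera_matrix"];T=p["T"]
    P=np.atleast_2d(P); c=(P-T[:3,3])@T[:3,:3]; c=c*[1,-1,-1]; u=c@K.T
    return u[:,:2]/u[:,2:]
def crop(im,name,l,t,r,b,s):
    c=cv2.resize(im[t:b,l:r],None,fx=s,fy=s,interpolation=cv2.INTER_CUBIC); cv2.imwrite(f"pics/{name}.png",c[:,:,::-1])
def see(n,name,box=None,s=1):
    im=env.get_image(n)
    if box is None: box=(0,0,560,420)
    crop(im,name,*box,s); return im
E
python3 - <<'E'
from h import *
im=cv2.imread("pics/top0.png")[:,:,::-1]; crop(im,"t_car",130,135,270,270,5)
crop(im,"t_obj",265,145,420,305,4.9)
im=cv2.imread("pics/side0.png")[:,:,::-1]; crop(im,"s_car",200,115,370,235,4.7)
crop(im,"s_obj",180,220,400,400,3.5)
E
```

```text
(no output)
```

View pics/t_car.png

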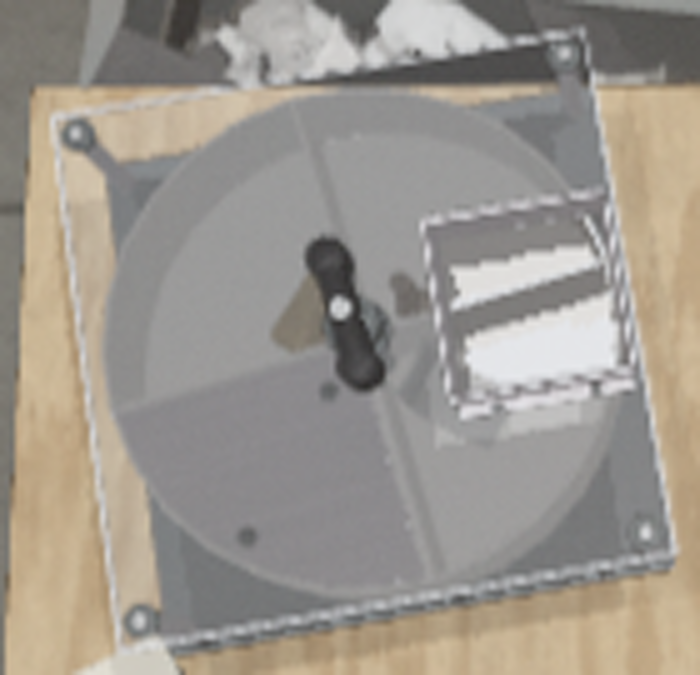

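View pics/t_obj.png

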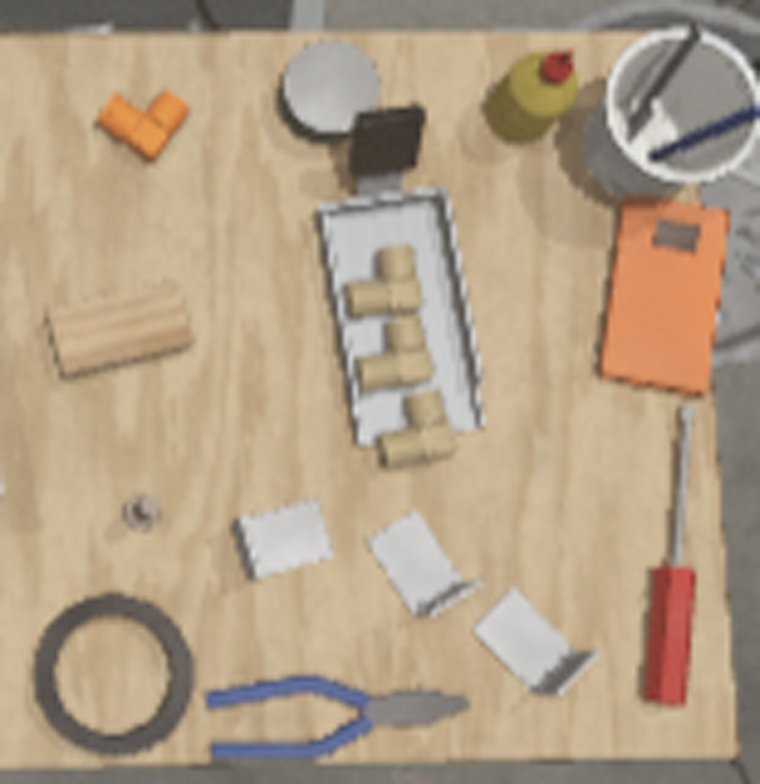

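View pics/s_car.png

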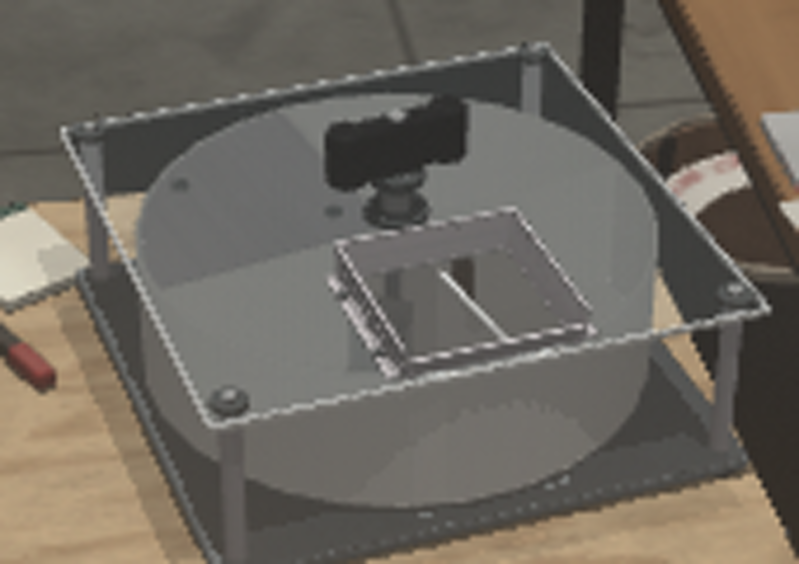

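View pics/s_obj.png

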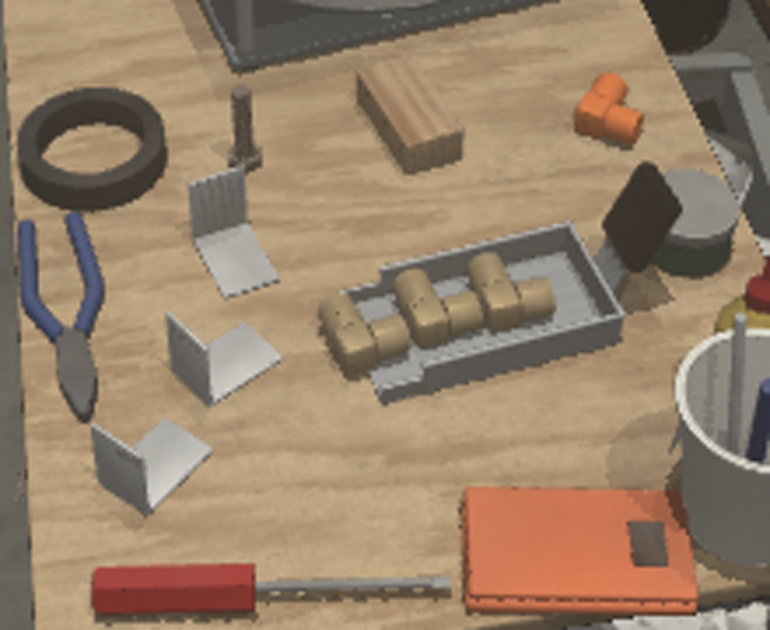

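```bash
cat > fit.py <<'E'
from h import *
from scipy.optimize import least_squares
def fitpose(obs, x0, z0=0.0):
    # obs: list (cam, local pt, uv); pose x,y,yaw
    P={c:env.camera_params(c) for c in {o[0] for o in obs}}
    def res(q):
        c,s=np.cos(q[2]),np.sin(q[2]); r=[]
        for cam,l,uv in obs:
            w=[q[0]+c*l[0]-s*l[1],q[1]+s*l[0]+c*l[1],z0+l[2]]
            r+=list(proj(cam,w,P[cam])[0]-uv)
        return np.array(r)
    s=least_squares(res,x0,loss="soft_l1"); return s.x,res(s.x)
E
python3 - <<'E'
from fit import *
T=lambda x,y:np.array([130+x/5,135+y/5]); S=lambda x,y:np.array([200+x/4.7,115+y/4.7])
# cover corners at z .12
tc=[T(52,118),T(585,32),T(678,562),T(118,648)]
sc=[S(212,425),S(62,130),S(545,43),S(770,312)]
for p in tc: print('t',onz('top',p,.12).round(4))
for p in sc: print('s',onz('side',p,.12).round(4))
t=[onz('top',p,.12) for p in tc]; print(np.mean(t,0)); s=[onz('side',p,.12) for p in sc]; print(np.mean(s,0))
# knob ends at z .186
for p in [T(325,250),T(362,372),T(341,307)]: print('knob t',onz('top',p,.184).round(4))
O=lambda x,y:np.array([265+x/4.9,145+y/4.9]); Q=lambda x,y:np.array([180+x/3.5,220+y/3.5])
print('bolt',onz('top',O(141,512),.04).round(4),onz('side',Q(240,95),.069),onz('side',Q(244,160),.005))
print('foot0',[onz('top',O(*p),.003).round(3) for p in [(315,502),(333,553),(258,575)]], onz('side',Q(230,293),0.003))
print('foot1',[onz('top',O(*p),.003).round(3) for p in [(368,542),(413,512)]])
print('foot2',[onz('top',O(*p),.003).round(3) for p in [(474,628),(513,590)]])
E
```

```text
t [0.6978 0.4077 0.12  ]
t [0.7591 0.0832 0.12  ]
t [0.4312 0.0205 0.12  ]
t [0.3766 0.3475 0.12  ]
s [0.4403 0.0256 0.12  ]
s [0.3777 0.346  0.12  ]
s [0.7013 0.4108 0.12  ]
s [0.7629 0.0833 0.12  ]
[0.56619524 0.21471252 0.12      ]
[0.57055826 0.21643657 0.12      ]
knob t [0.6023 0.2254 0.184 ]
knob t [0.5316 0.2013 0.184 ]
knob t [0.5691 0.2148 0.184 ]
bolt [ 0.4323 -0.0685  0.04  ] [ 0.4366235  -0.07439279  0.069     ] [ 0.43744913 -0.0720084   0.005     ]
foot0 [array([ 0.443, -0.187,  0.003]), array([ 0.41 , -0.199,  0.003]), array([ 0.394, -0.149,  0.003])] [ 0.41494601 -0.19438239  0.003     ]
foot1 [array([ 0.417, -0.222,  0.003]), array([ 0.438, -0.253,  0.003])]
foot2 [array([ 0.361, -0.292,  0.003]), array([ 0.387, -0.318,  0.003])]
```

play_rows([
  [[0.06, 0.06, -0.06, 0.02, 0, 0, 0.12], [0.06, 0.1, -0.1, 0.03, 0, 0, 0.2], [0.06, 0.14, -0.15, 0.03, 0, 0, 0.3], [0.06, 0.18, -0.19, 0.03, 0, 0, 0.4], [0.06, 0.22, -0.235, 0.03, 0, 0, 0.5], [0.06, 0.26, -0.275, 0.03, 0, 0, 0.6], [0.06, 0.3, -0.32, 0.03, 0, 0, 0.65], [0.06, 0.33, -0.35, 0.03, 0, 0, 0.69], [0.06, 0.344, -0.367, 0.03, 0, 0, 0.69], [0.06, 0.344, -0.367, 0.03, 0, 0, 0.69], [0.06, 0.344, -0.367, 0.03, 0, 0, 0.69]],
], squeeze=25)

```text
clock: 1.52
tool_pos: [0.5674, 0.2174, 0.4345]
ee_rot: [-0.161, 0.987, 0.0, -0.001]
ft_force: [-0.2, 0.1, -0.0]
gripper_width: 0.0601
```

```bash
python3 - <<'E'
from h import *
s=env.get_state(); print(s['tool_pos'],s['ee_rot'],s['clock'],s['q'])
p=env.camera_params('wrist'); see('wrist','w1',None,1.4); np.save('w1.npy',p['T'])
print(proj('wrist',[[.569,.2155,.186],[.588,.112,.142],[.602,.225,.186],[.532,.201,.186]],p))
E
```

```text
[0.56743386 0.21738353 0.43451504] [-1.60905885e-01  9.86969324e-01  4.14237572e-04 -8.23640811e-04] 1.525 [ 1.81971794e-01  4.72606256e-01  1.44355722e+00  9.15393726e-04
  1.22705939e+00 -1.71235073e+00]
[[273.91309621 224.00094805]
 [143.29010972 187.28529318]
 [272.09421664 268.9273589 ]
 [270.56376719 167.05048225]]
```

View pics/w1.png

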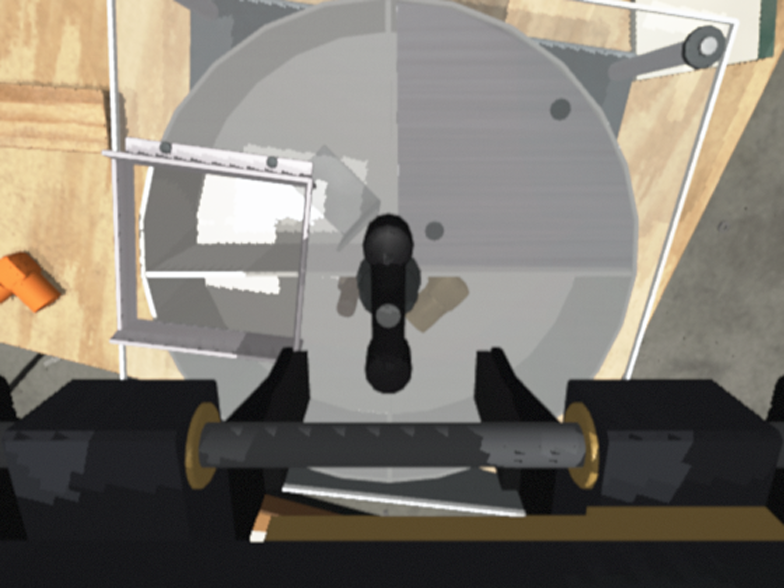

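```bash
python3 - <<'E'
from h import *
T=np.load('w1.npy'); p=env.camera_params('wrist'); p={'camera_matrix':p['camera_matrix'],'T':T}
for uv,z in [((388/1.4,316/1.4),.187),((388/1.4,243/1.4),.186),((388/1.4,368/1.4),.186)]: print(onz('wrist',uv,z,p))
# collar corners at z .142 inner top and cover
for uv,z in [((104/1.4,153/1.4),.135),((312/1.4,183/1.4),.142),((298/1.4,352/1.4),.142),((112/1.4,340/1.4),.135)]: print('collar',onz('wrist',uv,z,p))
for uv in [(388,2),(398,272)]: print('wall',onz('wrist',(uv[0]/1.4,uv[1]/1.4),.113,p))
for uv in [(145,272),(635,272)]: print('wall',onz('wrist',(uv[0]/1.4,uv[1]/1.4),.113,p))
E
```

```text
[0.56913174 0.21789164 0.187     ]
[0.53475841 0.20645569 0.186     ]
[0.59629393 0.22691894 0.186     ]
collar [0.54693226 0.04740034 0.135     ]
collar [0.52549775 0.15987117 0.142     ]
collar [0.62419638 0.17900101 0.142     ]
collar [0.65594671 0.06884393 0.135     ]
wall [0.42409026 0.16926541 0.113     ]
wall [0.565435   0.22291972 0.113     ]
wall [0.61603234 0.07160184 0.113     ]
wall [0.51796526 0.36488411 0.113     ]
```

play_rows([
  [[0.06, 0.001, 0, -0.05, 0, 0, 0], [0.06, 0.001, 0, -0.098, 0, 0, 0], [0.06, 0.001, 0, -0.1, 0, 0, 0], [0.0, 0.001, 0, -0.1, 0, 0, 0], [0.0, 0.001, 0, -0.1, 0, 0, 0], [0.0, 0.001, 0, -0.1, 0, 0, 0], [0.0, 0.001, 0, -0.1, 0, 0, 0], [0.0, 0.001, 0, -0.1, 0, 0, 0]],
], squeeze=30)

```text
clock: 2.58
tool_pos: [0.5697, 0.2161, 0.3351]
ee_rot: [-0.16, 0.987, 0.0, 0.0]
ft_force: [-0.2, 1.1, 0.5]
gripper_width: 0.0182
```

play_rows([
  [[0.0, 0, 0, 0, 0, 0, 0.1], [0.0, 0, 0, 0, 0, 0, 0.22], [0.0, 0, 0, 0, 0, 0, 0.34], [0.0, 0, 0, 0, 0, 0, 0.46], [0.0, 0, 0, 0, 0, 0, 0.58], [0.0, 0, 0, 0, 0, 0, 0.65], [0.0, 0, 0, 0, 0, 0, 0.65], [0.0, 0, 0, 0, 0, 0, 0.65]],
])

```text
clock: 3.58
tool_pos: [0.5695, 0.2166, 0.3351]
ee_rot: [-0.467, 0.884, 0.001, 0.0]
ft_force: [-2.1, 2.7, 3.6]
gripper_width: 0.0167
```

```bash
python3 - <<'E'
from h import *
see('side','s2',(200,100,370,235),4.6)
E
```

```text
(no output)
```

View pics/s2.png

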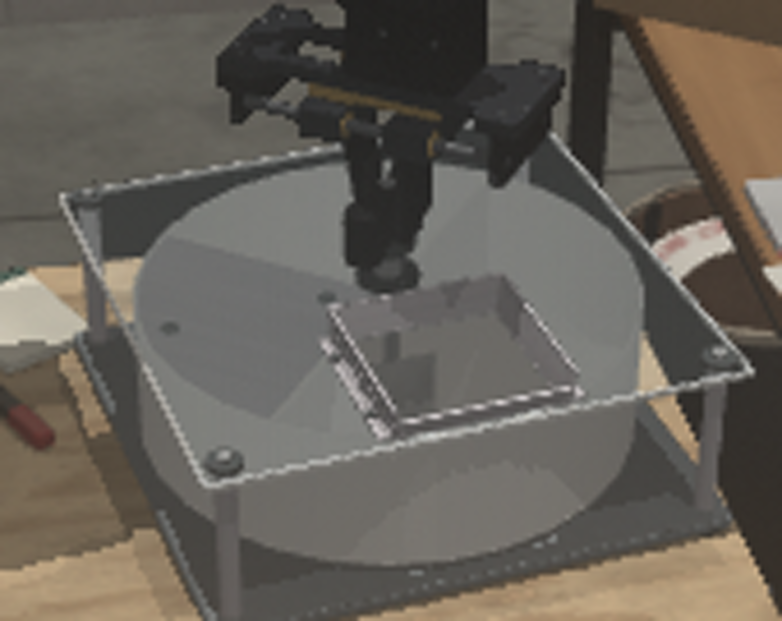

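play_rows([
  [[0.06, 0, 0, 0, 0, 0, 0], [0.06, 0, 0, 0, 0, 0, 0], [0.06, 0, 0, 0.05, 0, 0, 0], [0.06, 0, 0, 0.09, 0, 0, -0.15], [0.06, -0.01, -0.04, 0.1, 0, 0, -0.33], [0.06, -0.03, -0.09, 0.1, 0, 0, -0.51], [0.06, -0.05, -0.14, 0.1, 0, 0, -0.69], [0.06, -0.07, -0.19, 0.1, 0, 0, -0.87], [0.06, -0.09, -0.24, 0.1, 0, 0, -1.05], [0.06, -0.11, -0.29, 0.1, 0, 0, -1.23], [0.06, -0.13, -0.34, 0.1, 0, 0, -1.41], [0.06, -0.14, -0.38, 0.1, 0, 0, -1.59]],
])

```text
clock: 5.12
tool_pos: [0.4285, -0.1658, 0.4347]
ee_rot: [0.308, 0.952, -0.0, -0.0]
ft_force: [0.5, 0.2, 0.2]
gripper_width: 0.0602
```

play_rows([
  [[0.06, 0, -0.01, 0, 0, 0, -0.18], [0.06, 0, -0.02, 0, 0, 0, -0.36], [0.06, 0, -0.02, 0, 0, 0, -0.54], [0.06, 0, -0.02, 0, 0, 0, -0.72], [0.06, 0, -0.02, 0, 0, 0, -0.9], [0.06, 0, -0.02, 0, 0, 0, -1.08], [0.06, 0, -0.02, 0, 0, 0, -1.26], [0.06, 0, -0.02, 0, 0, 0, -1.44], [0.06, 0, -0.02, 0, 0, 0, -1.62], [0.06, 0, -0.02, 0, 0, 0, -1.8], [0.06, 0, -0.02, 0, 0, 0, -1.98], [0.06, 0, -0.02, 0, 0, 0, -2.19]],
])

```text
clock: 6.62
tool_pos: [0.4295, -0.1841, 0.4345]
ee_rot: [0.985, 0.174, -0.0, 0.0]
ft_force: [-0.2, 1.1, 0.1]
gripper_width: 0.06
```

```bash
python3 - <<'E'
from h import *
s=env.get_state(); print(s['tool_pos'],s['ee_rot'],s['clock'],s['q'])
p=env.camera_params('wrist'); see('wrist','w2',None,1.4); np.save('w2.npy',p['T'])
see('top','t2',(120,130,430,310),2.5)
E
```

```text
[ 0.42951146 -0.18411575  0.43454094] [ 9.84737146e-01  1.74047644e-01 -3.51657325e-04  2.16651254e-04] 6.625 [-6.44571352e-01  2.74683842e-01  1.77702400e+00 -9.13274056e-04
  1.09004839e+00  5.76770211e-01]
```

View pics/w2.png

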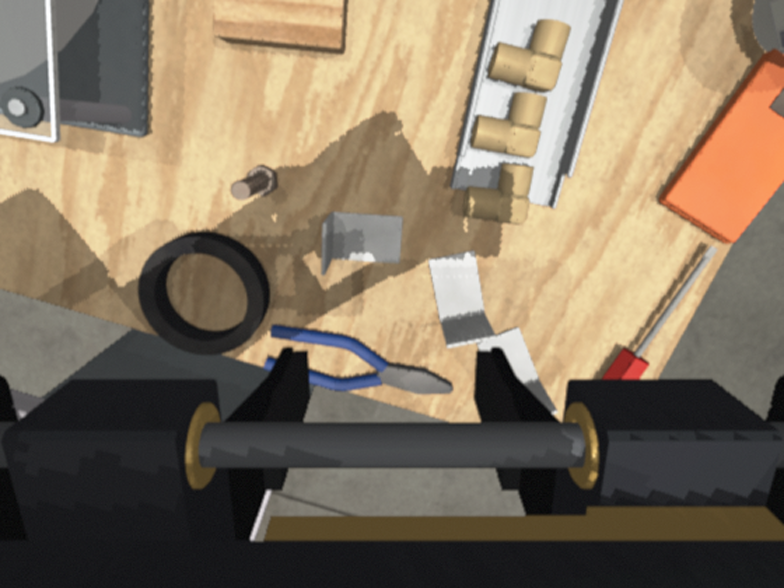

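View pics/t2.png

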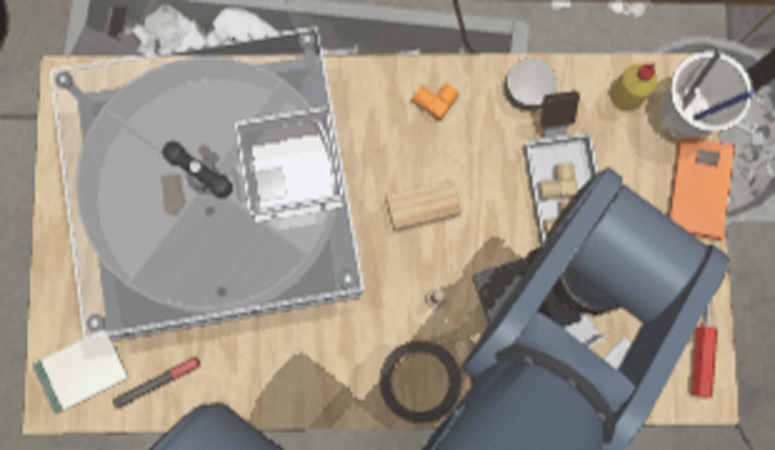

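```bash
python3 - <<'E'
from h import *
im=cv2.imread('pics/w2.png')[:,:,::-1]
cv2.imwrite('pics/w2c.png',cv2.resize(im[190:420,300:580],None,fx=2.8,fy=2.55,interpolation=cv2.INTER_CUBIC)[:,:,::-1])
E
```

```text
(no output)
```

View pics/w2c.png

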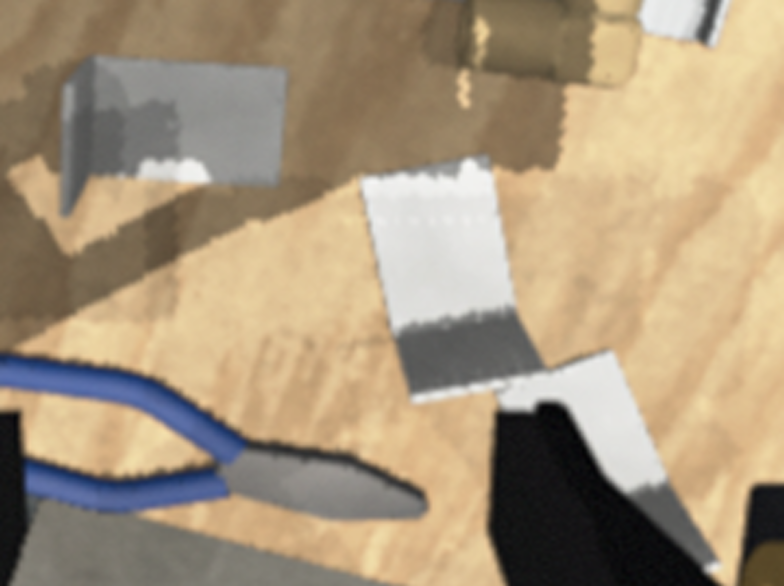

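```bash
cat > br.py <<'E'
from fit import *
def fitb(cam,obs,x0,p=None):
    L={'fl':(-.02,-.03,.003),'fr':(.02,-.03,.003),'bl':(-.02,.027,.003),'br':(.02,.027,.003),'tl':(-.02,.030,.055),'tr':(.02,.030,.055),'til':(-.02,.027,.055),'tir':(.02,.027,.055)}
    def res(q):
        c,s=np.cos(q[2]),np.sin(q[2]); r=[]
        for k,uv in obs.items():
            l=L[k]; r+=list(proj(cam,[q[0]+c*l[0]-s*l[1],q[1]+s*l[0]+c*l[1],l[2]],p)[0]-uv)
        return np.array(r)
    s=least_squares(res,x0,loss='soft_l1'); q=s.x
    fl=q[:2]+.0285*np.array([-np.sin(q[2]),np.cos(q[2])])
    print('pose',q[:2].round(4),np.degrees(q[2]).round(1),'flange',fl.round(4),'res',np.abs(s.fun).round(1).max(),s.fun.round(1))
    return q
E
python3 - <<'E'
from br import *
p=env.camera_params('wrist'); p={'camera_matrix':p['camera_matrix'],'T':np.load('w2.npy')}
C=lambda x,y:np.array([(300+x/2.8)/1.4,(190+y/2.55)/1.4])
fitb('wrist',{'fr':C(286,68),'fl':C(277,185),'br':C(95,57),'bl':C(82,172),'tr':C(63,85),'tl':C(65,215)},[.417,-.165,.33],p)
fitb('wrist',{'fl':C(362,178),'fr':C(488,158),'bl':C(395,332),'br':C(515,308),'tl':C(412,400),'tr':C(546,372)},[.41,-.255,np.radians(-130)],p)
fitb('wrist',{'fr':C(612,350),'br':C(665,485),'tr':C(718,570),},[.36,-.325,np.radians(-130)],p)
E
```

```text
pose [ 0.42   -0.1627] 16.1 flange [ 0.4121 -0.1354] res 2.3 [ 0.3 -0.2  0.1  0.3  0.1 -0.5  2.3  0.7 -0.3 -0.7 -1.8  0.5]
pose [ 0.3593 -0.2715] -76.1 flange [ 0.387  -0.2646] res 86.3 [  1.1  77.7  -0.2  86.3  -1.2  -7.    0.2   3.   -0.8 -12.2   1.1  -0.7]
pose [ 0.3814 -0.3529] -227.6 flange [ 0.3604 -0.3721] res 0.1 [ 0.   0.   0.1  0.1 -0.1 -0.1]
```

```bash
python3 - <<'E'
from br import *
p=env.camera_params('wrist'); p={'camera_matrix':p['camera_matrix'],'T':np.load('w2.npy')}
C=lambda x,y:np.array([(300+x/2.8)/1.4,(190+y/2.55)/1.4])
fitb('wrist',{'fr':C(362,178),'fl':C(488,158),'br':C(395,332),'bl':C(515,308),'tr':C(412,400),'tl':C(546,372)},[.41,-.255,np.radians(-150)],p)
fitb('wrist',{'fl':C(612,350),'bl':C(665,485),'tl':C(718,570),},[.36,-.325,np.radians(-150)],p)
s=env.get_state();y=R.from_quat(s['ee_rot']).as_matrix(); print(y.round(3), np.degrees(np.arctan2(y[1,1],y[0,1])))
E
```

```text
pose [ 0.406  -0.2521] -237.9 flange [ 0.3819 -0.2673] res 1.7 [-0.8 -0.5  0.1 -1.7 -0.7 -0.1  0.5  0.3 -0.2  0.4  1.5  1.2]
pose [ 0.3545 -0.3234] -227.6 flange [ 0.3334 -0.3426] res 0.1 [ 0.   0.   0.1  0.1 -0.1 -0.1]
[[ 0.937  0.349 -0.   ]
 [ 0.349 -0.937 -0.   ]
 [-0.001  0.    -1.   ]] -69.58825967371168
```

play_rows([
  [[0.06, -0.01, 0.025, -0.05, 0, 0, -0.04], [0.06, -0.0175, 0.0485, -0.1, 0, 0, -0.075], [0.06, -0.0175, 0.0485, -0.15, 0, 0, -0.075], [0.06, -0.0175, 0.0485, -0.2, 0, 0, -0.075], [0.06, -0.0175, 0.0485, -0.2325, 0, 0, -0.075], [0.06, -0.0175, 0.0485, -0.2325, 0, 0, -0.075], [0.0, -0.0175, 0.0485, -0.2325, 0, 0, -0.075], [0.0, -0.0175, 0.0485, -0.2325, 0, 0, -0.075], [0.0, -0.0175, 0.0485, -0.2325, 0, 0, -0.075], [0.0, -0.0175, 0.0485, -0.2325, 0, 0, -0.075], [0.0, -0.0175, 0.0485, -0.2325, 0, 0, -0.075], [0.0, -0.0175, 0.0485, -0.2325, 0, 0, -0.075]],
], squeeze=30)

```text
clock: 8.22
tool_pos: [0.4122, -0.1353, 0.2023]
ee_rot: [0.99, 0.14, 0.0, 0.0]
ft_force: [0.2, 0.1, -0.6]
gripper_width: 0.0081
```

play_rows([
  [[0.0, 0, 0, 0, 0, 0, 0], [0.0, 0, 0, 0, 0, 0, 0], [0.0, 0, 0, 0.05, 0, 0, 0], [0.0, 0, 0, 0.11, 0, 0, 0], [0.0, 0, 0, 0.14, 0, 0, 0], [0.0, 0, 0, 0.14, 0, 0, 0]],
])

```text
clock: 8.98
tool_pos: [0.4125, -0.1354, 0.3442]
ee_rot: [0.99, 0.14, 0.002, 0.002]
ft_force: [0.3, -0.3, -1.1]
gripper_width: 0.0026
```

```bash
python3 - <<'E'
from h import *
see('side','s3',(160,130,400,310),3.2)
E
```

```text
(no output)
```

View pics/s3.png

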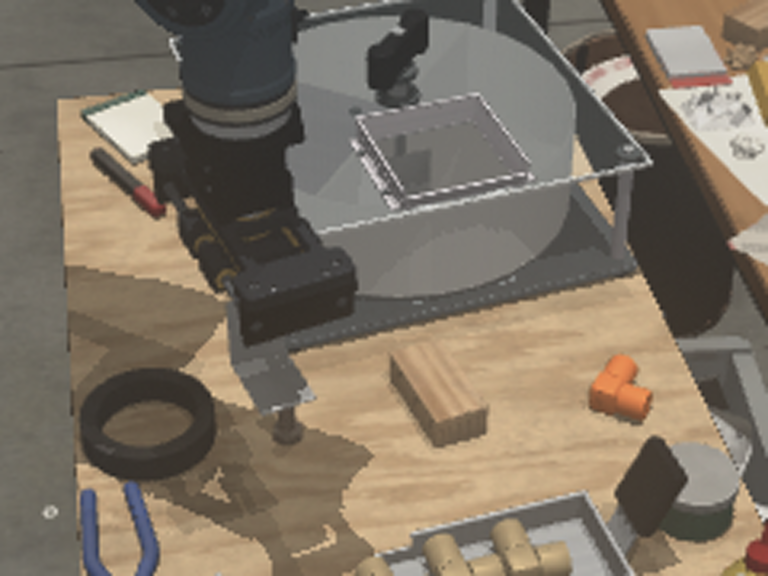

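play_rows([
  [[0.0, 0, 0, 0.04, 0, 0, 0.1], [0.0, 0.01, 0.02, 0.06, 0, 0, 0.25], [0.0, 0.03, 0.05, 0.06, 0, 0, 0.4], [0.0, 0.05, 0.08, 0.06, 0, 0, 0.55], [0.0, 0.075, 0.115, 0.06, 0, 0, 0.7], [0.0, 0.1, 0.15, 0.06, 0, 0, 0.85], [0.0, 0.12, 0.185, 0.06, 0, 0, 1.0], [0.0, 0.14, 0.215, 0.06, 0, 0, 1.15], [0.0, 0.15, 0.23, 0.06, 0, 0, 1.3], [0.0, 0.1575, 0.24, 0.06, 0, 0, 1.42], [0.0, 0.1575, 0.2405, 0.06, 0, 0, 1.48], [0.0, 0.1575, 0.2405, 0.06, 0, 0, 1.48]],
])

```text
clock: 10.52
tool_pos: [0.5693, 0.1053, 0.3995]
ee_rot: [0.637, 0.771, -0.002, -0.002]
ft_force: [0.8, -0.1, -1.5]
gripper_width: 0.0028
```

```bash
python3 - <<'E'
from h import *
p=env.camera_params('wrist');see('wrist','w3',None,1.4); np.save('w3.npy',p['T'])
E
```

```text
(no output)
```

View pics/w3.png

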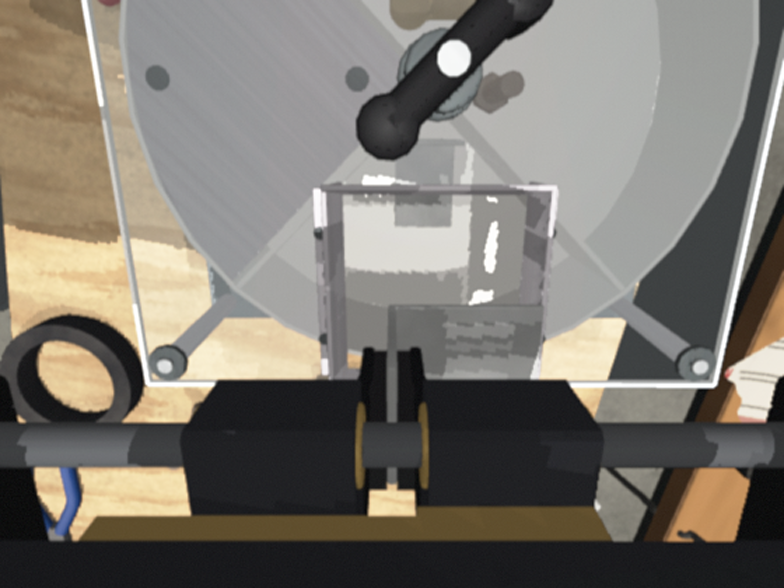

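play_rows([
  [[0.0, 0, 0, -0.04, 0, 0, 0], [0.0, 0, 0, -0.08, 0, 0, 0], [0.0, 0, 0, -0.115, 0, 0, 0], [0.0, 0, 0, -0.131, 0, 0, 0], [0.0, 0, 0, -0.131, 0, 0, 0], [0.0, 0, 0, -0.131, 0, 0, 0]],
])

```text
clock: 11.32
tool_pos: [0.5703, 0.1051, 0.2723]
ee_rot: [0.637, 0.771, 0.001, 0.001]
ft_force: [0.4, 0.1, -0.5]
gripper_width: 0.0029
```

```bash
python3 - <<'E'
from h import *
see('side','s4',(200,80,370,235),4.6)
E
```

```text
(no output)
```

View pics/s4.png

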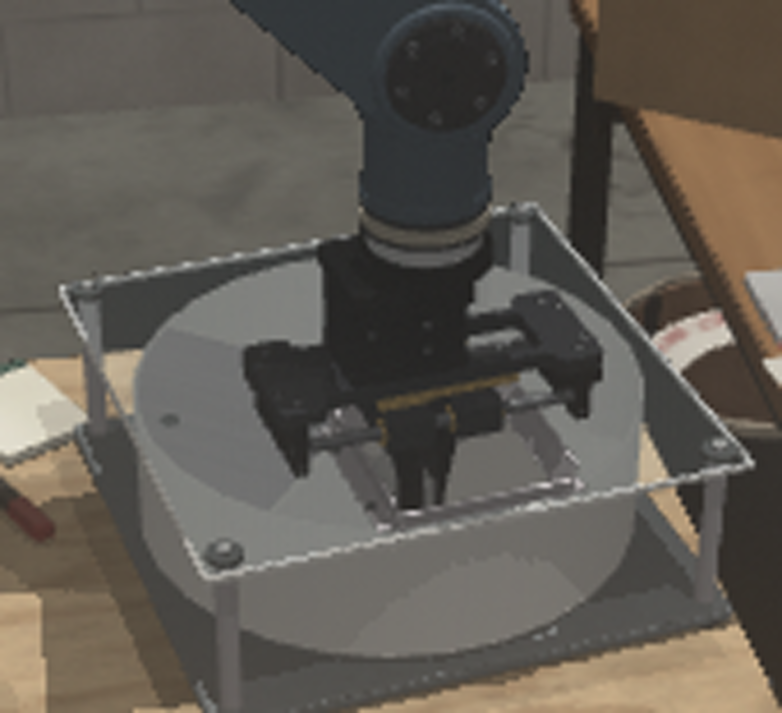

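play_rows([
  [[0.018, 0, 0, 0, 0, 0, 0], [0.018, 0, 0, 0, 0, 0, 0], [0.018, 0, 0, 0, 0, 0, 0], [0.018, 0, 0, 0, 0, 0, 0], [0.018, 0, 0, 0.05, 0, 0, 0], [0.018, 0, 0, 0.11, 0, 0, 0], [0.018, 0, 0, 0.16, 0, 0, 0], [0.018, 0, 0, 0.16, 0, 0, 0]],
])

```text
clock: 12.38
tool_pos: [0.5707, 0.1053, 0.4361]
ee_rot: [0.637, 0.771, 0.003, 0.004]
ft_force: [0.0, -0.2, -0.9]
gripper_width: 0.0179
```

```bash
python3 - <<'E'
from h import *
p=env.camera_params('wrist');see('wrist','w4',None,1.4); np.save('w4.npy',p['T'])
see('top','t4',(130,135,430,315),2.6)
E
```

```text
(no output)
```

View pics/w4.png

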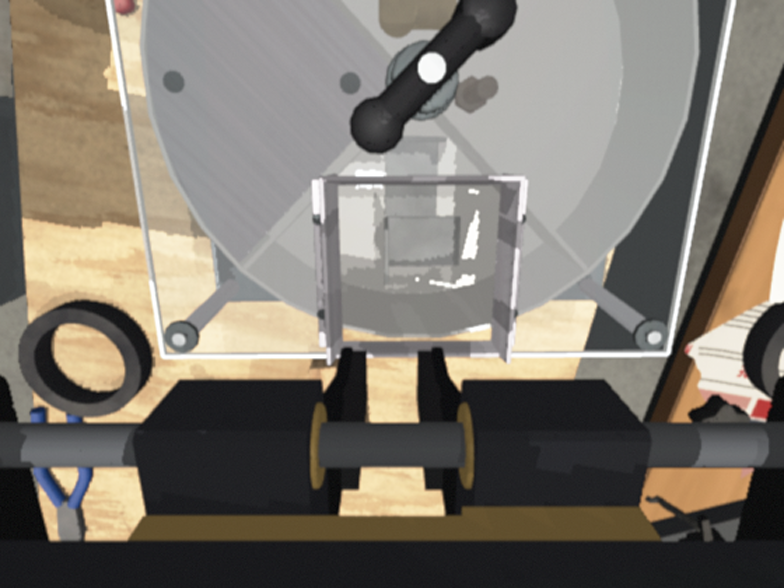

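View pics/t4.png

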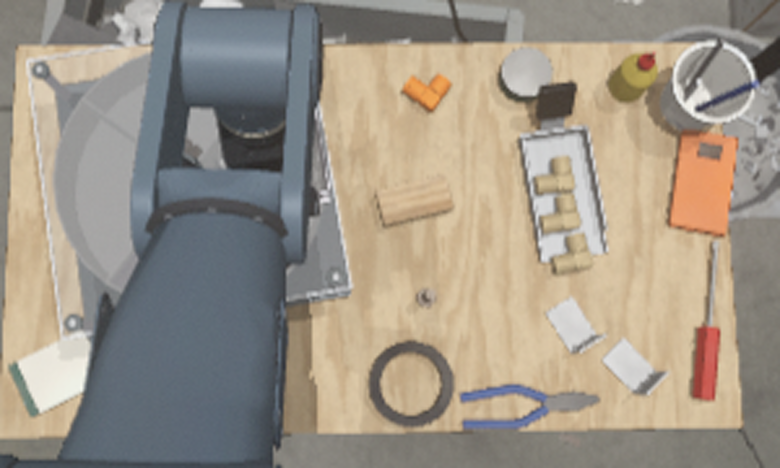

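play_rows([
  [[0.05, -0.02, -0.04, 0, 0, 0, 0.05], [0.05, -0.045, -0.09, 0, 0, 0, 0.1], [0.05, -0.07, -0.14, 0, 0, 0, 0.15], [0.05, -0.1, -0.195, 0, 0, 0, 0.2], [0.05, -0.125, -0.245, -0.02, 0, 0, 0.25], [0.05, -0.15, -0.295, -0.05, 0, 0, 0.3], [0.05, -0.175, -0.345, -0.08, 0, 0, 0.37], [0.05, -0.189, -0.3726, -0.11, 0, 0, 0.37], [0.05, -0.189, -0.3726, -0.14, 0, 0, 0.37], [0.05, -0.189, -0.3726, -0.15, 0, 0, 0.37]],
])

```text
clock: 13.72
tool_pos: [0.3794, -0.2668, 0.2784]
ee_rot: [0.485, 0.875, 0.001, -0.004]
ft_force: [-0.2, 0.5, 0.3]
gripper_width: 0.0502
```

```bash
python3 - <<'E'
from h import *
p=env.camera_params('wrist');see('wrist','w5',None,1.4); np.save('w5.npy',p['T'])
c,s=np.cos(np.radians(122.1)),np.sin(np.radians(122.1)); print(env.get_state()['q'])
print(1.4*proj('wrist',[[.406+c*a-s*b,-.2521+s*a+c*b,z] for a,b,z in [(-.02,-.03,.003),(.02,-.03,.003),(-.02,.03,.055),(.02,.03,.055)]],p))
E
```

```text
[-8.53689431e-01  5.34266327e-01  1.94229327e+00  5.99183605e-05
  6.72273529e-01 -1.41372093e+00]
[[500.08675256 336.96814772]
 [504.83059979 267.39272852]
 [392.41558754 380.89111171]
 [392.35404691 297.70377542]]
```

View pics/w5.png

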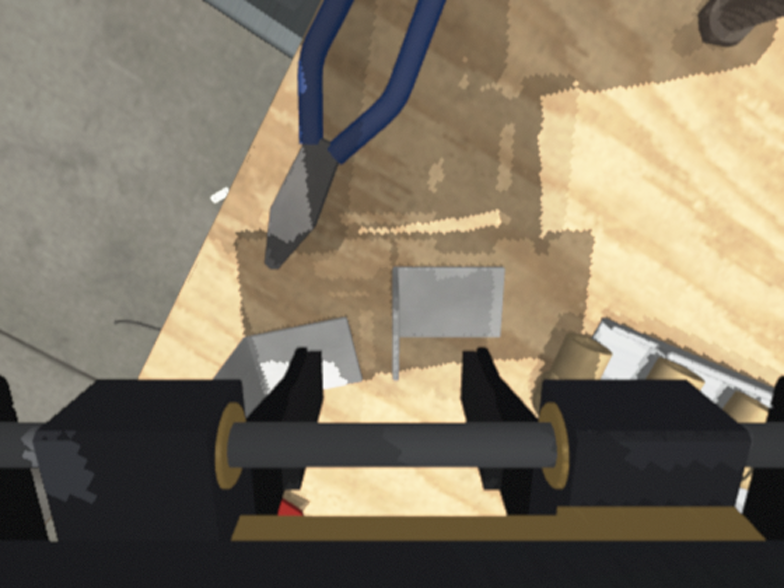

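play_rows([
  [[0.05, 0.001, 0, -0.04, 0, 0, 0], [0.05, 0.001, 0, -0.075, 0, 0, 0], [0.05, 0.001, 0, -0.0775, 0, 0, 0], [0.0, 0.001, 0, -0.0775, 0, 0, 0], [0.0, 0.001, 0, -0.0775, 0, 0, 0], [0.0, 0.001, 0, -0.0775, 0, 0, 0], [0.0, 0.001, 0, -0.0775, 0, 0, 0], [0.0, 0.001, 0, -0.0775, 0, 0, 0], [0.0, 0.001, 0, -0.0775, 0, 0, 0], [0.0, 0.001, 0, -0.0775, 0, 0, 0], [0.0, 0.001, 0, -0.0775, 0, 0, 0], [0.0, 0.001, 0, -0.0775, 0, 0, 0]],
])

```text
clock: 15.28
tool_pos: [0.3817, -0.2674, 0.2038]
ee_rot: [0.484, 0.875, -0.0, 0.0]
ft_force: [-0.2, -0.0, 3.7]
gripper_width: 0.0031
```

```bash
python3 - <<'E'
from h import *
im=cv2.imread('pics/w4.png')[:,:,::-1]
cv2.imwrite('pics/w4c.png',cv2.resize(im[120:370,300:560],None,fx=2.9,fy=2.4,interpolation=cv2.INTER_CUBIC)[:,:,::-1])
E
```

```text
(no output)
```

View pics/w4c.png

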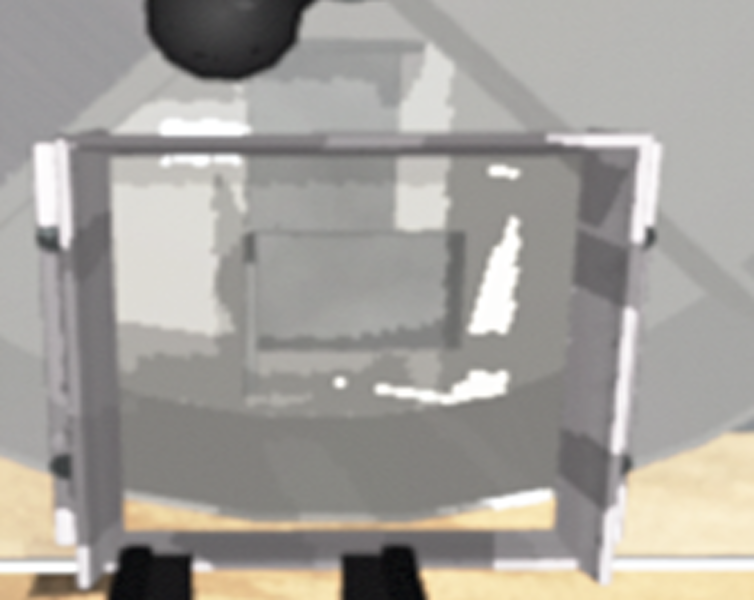

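```bash
cat > st.py <<'E'
from h import *
C0=np.array([.569,.217]); Y=np.radians(10.8); ex=np.array([np.cos(Y),np.sin(Y)]); ey=np.array([-np.sin(Y),np.cos(Y)])
def tost(P): d=np.asarray(P)[:2]-C0; return np.array([d@ex,d@ey])*1000
def tow(x,y): return C0+ex*x/1000+ey*y/1000
E
python3 - <<'E'
from st import *
p=env.camera_params('wrist'); p={'camera_matrix':p['camera_matrix'],'T':np.load('w4.npy')}
C=lambda x,y:((300+x/2.9)/1.4,(120+y/2.4)/1.4)
for q,z in [((463,232),.028),((463,348),.028),((258,348),.028),((250,395),.083),((245,232),.083),((40,145),.142),((658,138),.142),((110,560),.12),((560,560),.12)]: print(q,tost(onz('wrist',C(*q),z,p)).round(1))
E
```

```text
(463, 232) [ 38.3 -89.1]
(463, 348) [  40.  -128.3]
(258, 348) [ -17.2 -128.3]
(250, 395) [ -19.5 -127.9]
(245, 232) [-20.6 -80.1]
(40, 145) [-58.6 -50.7]
(658, 138) [ 57. -49.]
(110, 560) [ -51.  -163.4]
(560, 560) [  50.5 -163.7]
```

```bash
python3 - <<'E'
from st import *
s=env.get_state()
for a in [(-13.5,-109),(-20,-110)]: print(tow(*a), tow(*a)-s['tool_pos'][:2])
E
```

```text
[0.57616369 0.10740104] [0.19447741 0.3748205 ]
[0.5699662  0.10520078] [0.18827993 0.37262023]
```

play_rows([
  [[0.0, 0, 0, 0.05, 0, 0, 0], [0.0, 0, 0, 0.1, 0, 0, 0], [0.0, 0, 0.01, 0.15, 0, 0, -0.02], [0.0, 0.02, 0.04, 0.19, 0, 0, -0.07], [0.0, 0.04, 0.08, 0.2, 0, 0, -0.12], [0.0, 0.065, 0.125, 0.2, 0, 0, -0.17], [0.0, 0.09, 0.175, 0.2, 0, 0, -0.22], [0.0, 0.115, 0.225, 0.2, 0, 0, -0.27], [0.0, 0.14, 0.275, 0.2, 0, 0, -0.32], [0.0, 0.165, 0.32, 0.2, 0, 0, -0.37], [0.0, 0.185, 0.355, 0.2, 0, 0, -0.37], [0.0, 0.194, 0.3745, 0.2, 0, 0, -0.37]],
])

```text
clock: 16.77
tool_pos: [0.576, 0.1089, 0.403]
ee_rot: [0.636, 0.772, -0.0, -0.0]
ft_force: [-0.3, -0.9, -0.8]
gripper_width: 0.0028
```

play_rows([
  [[0.0, 0.0005, 0, -0.02, 0, 0, 0], [0.0, 0.0005, 0, -0.02, 0, 0, 0], [0.0, 0.0005, 0, -0.02, 0, 0, 0], [0.0, 0.0005, 0, -0.02, 0, 0, 0]],
])

```text
clock: 17.27
tool_pos: [0.5763, 0.1065, 0.3845]
ee_rot: [0.637, 0.771, 0.0, 0.0]
ft_force: [-0.4, 0.5, -1.9]
gripper_width: 0.003
```

```bash
python3 - <<'E'
from st import *
s=env.get_state(); print(tost(s['tool_pos']),s['tool_pos'])
p=env.camera_params('wrist');see('wrist','w6',(180,100,460,400),2.7); np.save('w6.npy',p['T'])
E
```

```text
[ -13.54784511 -109.91282107] [0.57628773 0.10649542 0.38447816]
```

View pics/w6.png

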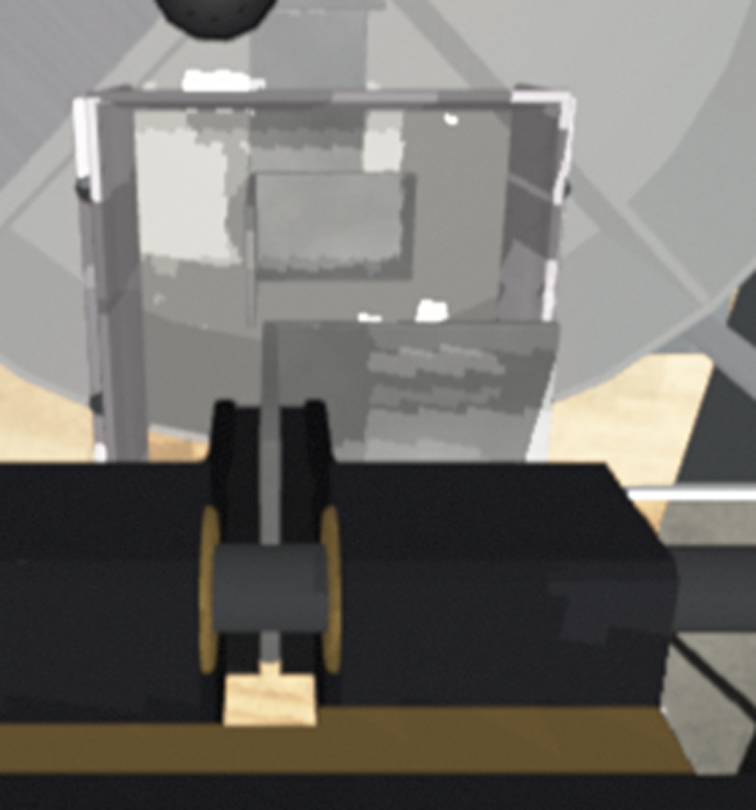

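```bash
python3 - <<'E'
from st import *
p=env.camera_params('wrist'); p={'camera_matrix':p['camera_matrix'],'T':np.load('w6.npy')}
C=lambda x,y:(180+x/2.7,100+y/2.7)
for q,z in [((558,322),.184),((275,322),.184),((525,460),.184),((573,95),.142),((80,100),.142),((510,105),.12),((135,108),.12)]: print(q,tost(onz('wrist',C(*q),z,p)).round(1))
E
```

```text
(558, 322) [ 44.4 -89.5]
(275, 322) [-12.4 -89.5]
(525, 460) [  40.3 -120.3]
(573, 95) [ 56.2 -49.1]
(80, 100) [-57.1 -50.3]
(510, 105) [ 47.4 -54. ]
(135, 108) [-47.5 -54.8]
```

play_rows([
  [[0.0, -0.0005, 0.0005, -0.03, 0, 0, 0], [0.0, -0.0005, 0.0005, -0.06, 0, 0, 0], [0.0, -0.0005, 0.0005, -0.09, 0, 0, 0], [0.0, -0.0005, 0.0005, -0.113, 0, 0, 0], [0.0, -0.0005, 0.0005, -0.113, 0, 0, 0], [0.0, -0.0005, 0.0005, -0.113, 0, 0, 0]],
])

```text
clock: 18.08
tool_pos: [0.5763, 0.1075, 0.2718]
ee_rot: [0.637, 0.771, 0.001, 0.001]
ft_force: [0.0, -0.7, -1.5]
gripper_width: 0.0028
```

play_rows([
  [[0.014, 0, 0, 0, 0, 0, 0], [0.014, 0, 0, 0, 0, 0, 0], [0.014, 0, 0, 0, 0, 0, 0], [0.014, 0, 0, 0, 0, 0, 0], [0.014, 0, 0, 0.05, 0, 0, 0], [0.014, 0, 0, 0.11, 0, 0, 0], [0.014, 0, 0, 0.16, 0, 0, 0], [0.014, 0, 0, 0.16, 0, 0, 0]],
])

```text
clock: 19.08
tool_pos: [0.5767, 0.1077, 0.4357]
ee_rot: [0.637, 0.771, 0.003, 0.004]
ft_force: [-0.1, -0.3, -0.5]
gripper_width: 0.0137
```

```bash
python3 - <<'E'
from h import *
p=env.camera_params('wrist');see('wrist','w7',(180,60,460,400),2.3); np.save('w7.npy',p['T'])
see('top','t7',(130,135,430,315),2.6)
E
```

```text
(no output)
```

View pics/w7.png

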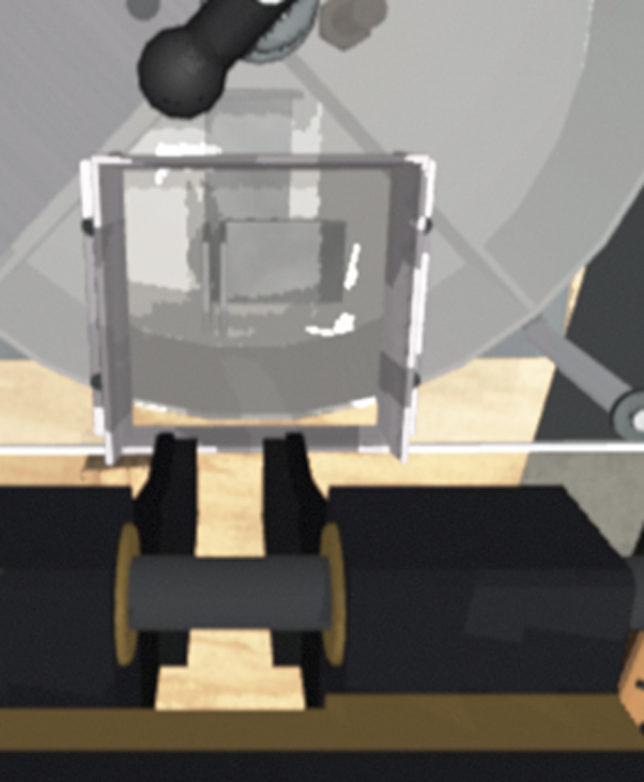

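View pics/t7.png

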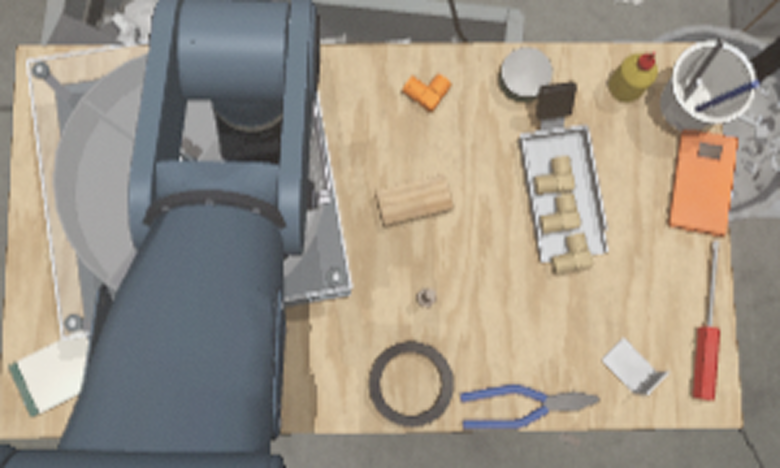

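play_rows([
  [[0.06, -0.004, 0.04, 0, 0, 0, -0.18], [0.06, -0.008, 0.08, 0, 0, 0, -0.36], [0.06, -0.008, 0.109, 0, 0, 0, -0.54], [0.06, -0.008, 0.109, 0, 0, 0, -0.72], [0.06, -0.008, 0.109, -0.01, 0, 0, -0.789], [0.06, -0.008, 0.109, -0.05, 0, 0, -0.789], [0.06, -0.008, 0.109, -0.1, 0, 0, -0.789], [0.06, -0.008, 0.109, -0.1, 0, 0, -0.789], [0.0, -0.008, 0.109, -0.1, 0, 0, -0.789], [0.0, -0.008, 0.109, -0.1, 0, 0, -0.789], [0.0, -0.008, 0.109, -0.1, 0, 0, -0.789], [0.0, -0.008, 0.109, -0.1, 0, 0, -0.789]],
])

```text
clock: 20.68
tool_pos: [0.5678, 0.2166, 0.3319]
ee_rot: [0.884, 0.467, 0.001, 0.0]
ft_force: [-0.7, 0.3, 0.1]
gripper_width: 0.0281
```

play_rows([
  [[0.0, 0, 0, 0, 0, 0, 0], [0.0, 0, 0, 0, 0, 0, -0.06], [0.0, 0, 0, 0, 0, 0, -0.12], [0.0, 0, 0, 0, 0, 0, -0.175], [0.0, 0, 0, 0, 0, 0, -0.175], [0.0, 0, 0, 0, 0, 0, -0.175], [0.06, 0, 0, 0, 0, 0, -0.175], [0.06, 0, 0, 0, 0, 0, -0.175], [0.06, 0, 0, 0, 0, 0, -0.175], [0.06, 0, 0, 0.05, 0, 0, -0.175], [0.06, 0, 0, 0.1, 0, 0, -0.175], [0.06, 0, 0, 0.1, 0, 0, -0.175]],
])

```text
clock: 22.18
tool_pos: [0.5685, 0.2172, 0.4353]
ee_rot: [0.921, 0.388, 0.005, 0.001]
ft_force: [-0.7, 0.2, -0.9]
gripper_width: 0.0591
```

```bash
python3 - <<'E'
from h import *
s=env.get_state(); y=R.from_quat(s['ee_rot']).as_matrix(); print(s['tool_pos'],np.degrees(np.arctan2(y[1,1],y[0,1])),s['q'])
p=env.camera_params('wrist');see('wrist','w8',None,1.4); np.save('w8.npy',p['T'])
see('top','t8',(130,135,430,315),2.6)
E
```

```text
[0.56852029 0.21716309 0.4352828 ] -44.29206411320261 [1.81350605e-01 4.71256975e-01 1.44368960e+00 5.58096981e-04
 1.21712417e+00 9.54181661e-01]
```

View pics/w8.png

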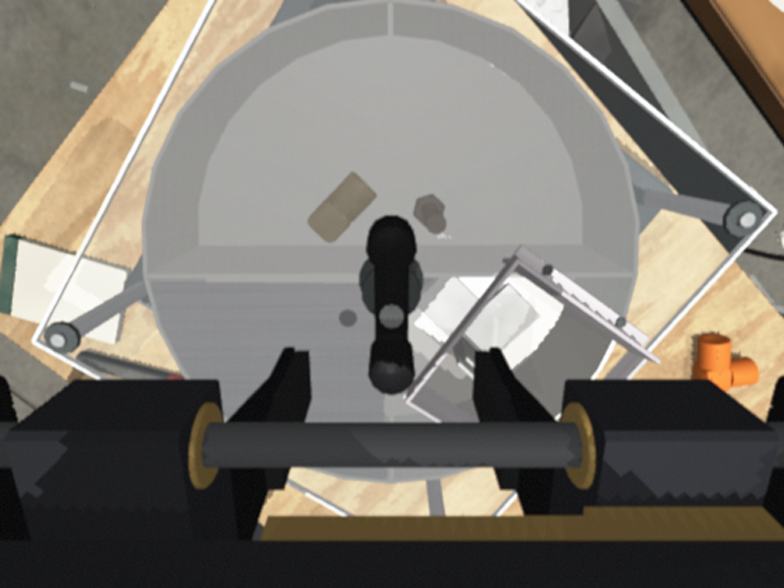

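View pics/t8.png

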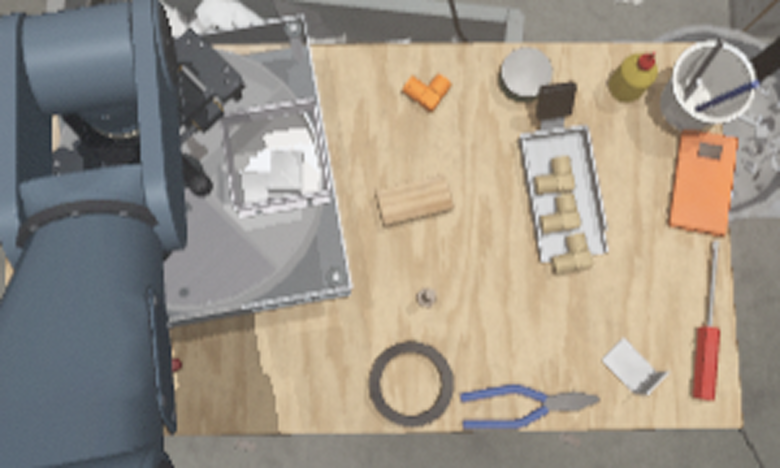

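play_rows([
  [[0.05, -0.015, -0.04, 0, 0, 0, 0.1], [0.05, -0.035, -0.085, 0, 0, 0, 0.22], [0.05, -0.055, -0.13, 0, 0, 0, 0.35], [0.05, -0.075, -0.18, 0, 0, 0, 0.48], [0.05, -0.095, -0.23, 0, 0, 0, 0.61], [0.05, -0.115, -0.28, 0, 0, 0, 0.74], [0.05, -0.135, -0.33, 0, 0, 0, 0.87], [0.05, -0.16, -0.38, -0.02, 0, 0, 1.0], [0.05, -0.18, -0.43, -0.05, 0, 0, 1.13], [0.05, -0.2, -0.475, -0.09, 0, 0, 1.26], [0.05, -0.22, -0.52, -0.12, 0, 0, 1.4], [0.05, -0.235, -0.56, -0.15, 0, 0, 1.513]],
])

```text
clock: 23.78
tool_pos: [0.3311, -0.344, 0.2781]
ee_rot: [0.403, 0.915, 0.001, -0.002]
ft_force: [-0.0, -0.0, -0.2]
gripper_width: 0.05
```

play_rows([
  [[0.05, 0, 0, 0, 0, 0, 0], [0.05, 0, 0, 0, 0, 0, 0]],
])

```text
clock: 24.02
tool_pos: [0.3322, -0.3423, 0.2797]
ee_rot: [0.404, 0.915, 0.001, -0.002]
ft_force: [0.2, -0.0, 0.1]
gripper_width: 0.0499
```

```bash
python3 - <<'E'
from h import *
s=env.get_state(); y=R.from_quat(s['ee_rot']).as_matrix(); print(s['tool_pos'],np.degrees(np.arctan2(y[1,1],y[0,1])))
p=env.camera_params('wrist');see('wrist','w9',(200,150,400,300),4); np.save('w9.npy',p['T'])
E
```

```text
[ 0.33218987 -0.34233373  0.27968157] 42.29819002676552
```

View pics/w9.png

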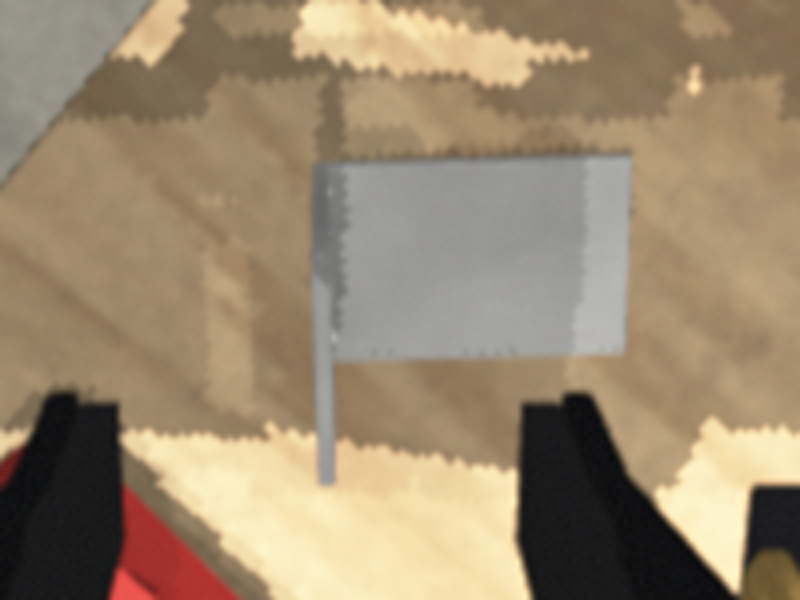

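play_rows([
  [[0.05, 0, 0, -0.04, 0, 0, 0.02], [0.05, 0, 0, -0.075, 0, 0, 0.02], [0.05, 0, 0, -0.0775, 0, 0, 0.02], [0.0, 0, 0, -0.0775, 0, 0, 0.02], [0.0, 0, 0, -0.0775, 0, 0, 0.02], [0.0, 0, 0, -0.0775, 0, 0, 0.02], [0.0, 0, 0, -0.0775, 0, 0, 0.02], [0.0, 0, 0, -0.0775, 0, 0, 0.02], [0.0, 0, 0, -0.0775, 0, 0, 0.02], [0.0, 0, 0, -0.0775, 0, 0, 0.02], [0.0, 0, 0, -0.0775, 0, 0, 0.02], [0.0, 0, 0, -0.0775, 0, 0, 0.02]],
])

```text
clock: 25.58
tool_pos: [0.3327, -0.3434, 0.2033]
ee_rot: [0.395, 0.919, -0.0, 0.0]
ft_force: [-0.1, -0.3, 3.1]
gripper_width: 0.0027
```

```bash
python3 - <<'E'
from st import *
s=env.get_state(); y=R.from_quat(s['ee_rot']).as_matrix(); print(s['tool_pos'],np.degrees(np.arctan2(y[1,1],y[0,1])))
print(tow(-14,-110)-s['tool_pos'][:2])
E
```

```text
[ 0.33272079 -0.34340291  0.20333591] 43.51391181959306
[0.24313914 0.44972798]
```

Lift and carry: rotation 43.5 → 10.8 = −0.571 rad.

play_rows([
  [[0.0, 0, 0, 0.05, 0, 0, 0], [0.0, 0, 0, 0.1, 0, 0, 0], [0.0, 0.01, 0.02, 0.15, 0, 0, -0.05], [0.0, 0.03, 0.055, 0.19, 0, 0, -0.11], [0.0, 0.055, 0.1, 0.2, 0, 0, -0.18], [0.0, 0.08, 0.15, 0.2, 0, 0, -0.25], [0.0, 0.11, 0.2, 0.2, 0, 0, -0.32], [0.0, 0.135, 0.25, 0.2, 0, 0, -0.39], [0.0, 0.16, 0.3, 0.2, 0, 0, -0.46], [0.0, 0.185, 0.345, 0.2, 0, 0, -0.52], [0.0, 0.21, 0.39, 0.2, 0, 0, -0.571], [0.0, 0.23, 0.425, 0.2, 0, 0, -0.571]],
])

```text
clock: 27.08
tool_pos: [0.5631, 0.0835, 0.4025]
ee_rot: [0.637, 0.771, -0.0, -0.0]
ft_force: [0.5, -0.3, -1.1]
gripper_width: 0.003
```

play_rows([
  [[0.0, 0.008, 0.015, -0.01, 0, 0, 0], [0.0, 0.013, 0.0245, -0.02, 0, 0, 0], [0.0, 0.013, 0.0245, -0.02, 0, 0, 0], [0.0, 0.013, 0.0245, -0.02, 0, 0, 0], [0.0, 0.013, 0.0245, -0.02, 0, 0, 0]],
])

```text
clock: 27.7
tool_pos: [0.5756, 0.1051, 0.3836]
ee_rot: [0.638, 0.77, 0.0, 0.0]
ft_force: [0.7, -0.2, -0.2]
gripper_width: 0.0032
```

```bash
python3 - <<'E'
from st import *
s=env.get_state(); print(tost(s['tool_pos']),s['tool_pos'])
p=env.camera_params('wrist');see('wrist','w10',(180,100,460,400),2.7); np.save('w10.npy',p['T'])
E
```

```text
[ -14.51519201 -111.10615325] [0.57556113 0.10514197 0.38360012]
```

View pics/w10.png

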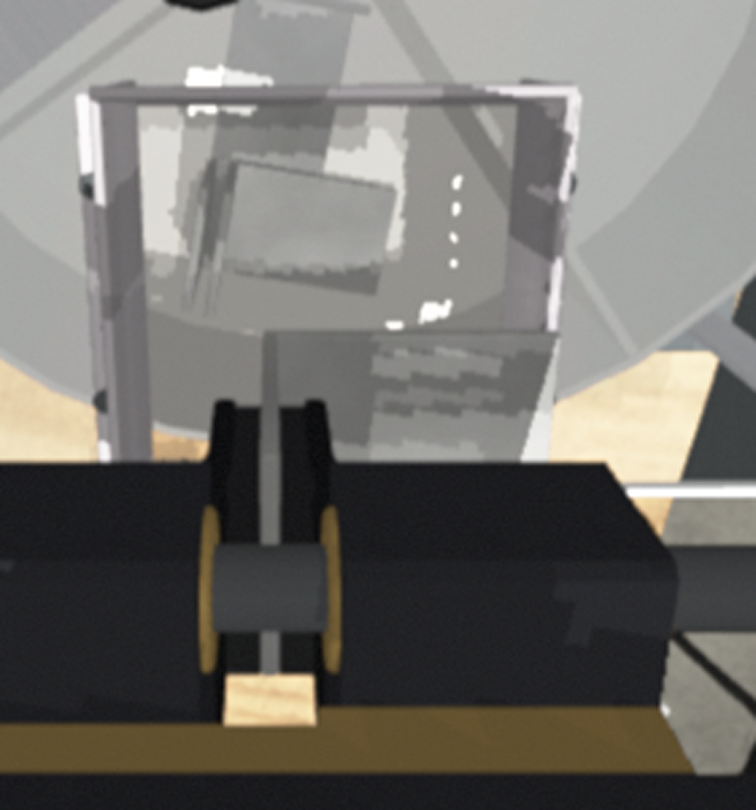

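```bash
python3 - <<'E'
from st import *
p=env.camera_params('wrist'); p={'camera_matrix':p['camera_matrix'],'T':np.load('w10.npy')}
C=lambda x,y:(180+x/2.7,100+y/2.7)
for q,z in [((558,332),.183),((272,332),.183),((238,160),.083),((215,312),.083),((395,185),.031),((375,292),.031),((238,160),.031),((430,80),.113),((635,350),.113)]: print(q,z,tost(onz('wrist',C(*q),z,p)).round(1))
E
```

```text
(558, 332) 0.183 [ 43.5 -93. ]
(272, 332) 0.183 [-14.1 -92.9]
(238, 160) 0.083 [-23.8 -75.5]
(215, 312) 0.083 [ -31.5 -123. ]
(395, 185) 0.031 [ 29.8 -93.6]
(375, 292) 0.031 [  24.  -133.2]
(238, 160) 0.031 [-25.5 -84.6]
(430, 80) 0.113 [ 26.8 -49.6]
(635, 350) 0.113 [  88.1 -124.1]
```

play_rows([
  [[0.0, 0, 0.001, -0.03, 0, 0, 0], [0.0, 0, 0.001, -0.06, 0, 0, 0], [0.0, 0, 0.001, -0.09, 0, 0, 0], [0.0, 0, 0.001, -0.112, 0, 0, 0], [0.0, 0, 0.001, -0.112, 0, 0, 0], [0.0, 0, 0.001, -0.112, 0, 0, 0]],
])

```text
clock: 28.5
tool_pos: [0.5762, 0.1069, 0.2722]
ee_rot: [0.638, 0.77, 0.001, 0.001]
ft_force: [-0.5, 0.1, -0.6]
gripper_width: 0.0025
```

play_rows([
  [[0.016, 0, 0, 0, 0, 0, 0], [0.016, 0, 0, 0, 0, 0, 0], [0.016, 0, 0, 0, 0, 0, 0], [0.016, 0, 0, 0, 0, 0, 0], [0.016, 0, 0, 0.05, 0, 0, 0], [0.016, 0, 0, 0.11, 0, 0, 0], [0.016, 0, 0, 0.16, 0, 0, 0], [0.016, 0, 0, 0.16, 0, 0, 0]],
])

```text
clock: 29.5
tool_pos: [0.5767, 0.1072, 0.4362]
ee_rot: [0.637, 0.771, 0.003, 0.004]
ft_force: [-0.7, 0.4, 0.6]
gripper_width: 0.016
```

```bash
python3 - <<'E'
from h import *
s=env.get_state(); y=R.from_quat(s['ee_rot']).as_matrix(); print(s['tool_pos'],np.degrees(np.arctan2(y[1,1],y[0,1])))
p=env.camera_params('wrist');see('wrist','w11',(180,60,460,400),2.3); np.save('w11.npy',p['T'])
see('top','t11',(130,135,430,315),2.6)
E
```

```text
[0.57671447 0.10721848 0.43624312] 10.811453618346508
```

View pics/w11.png

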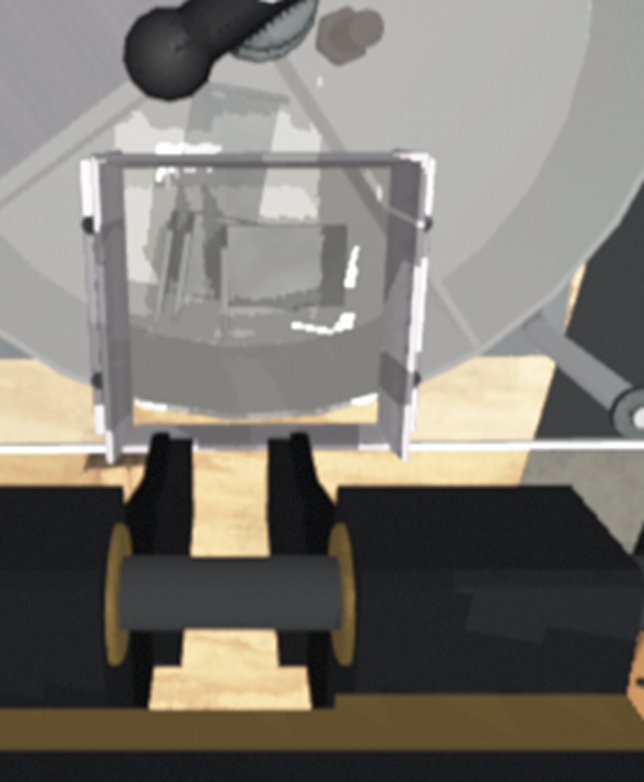

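View pics/t11.png

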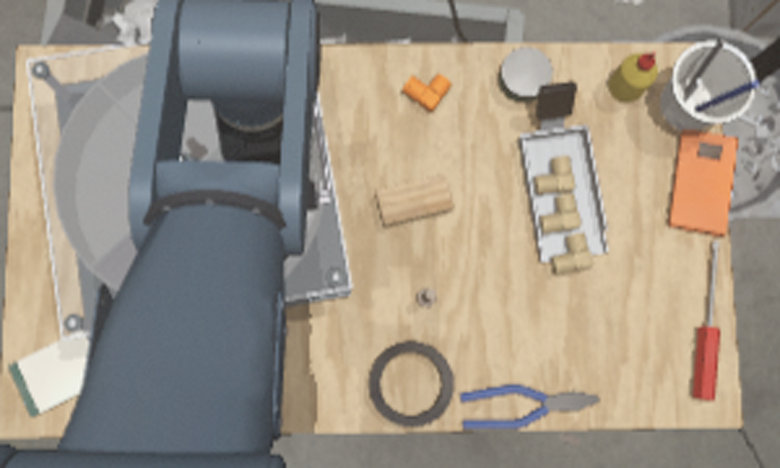

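play_rows([
  [[0.06, -0.004, 0.04, 0, 0, 0, -0.18], [0.06, -0.008, 0.08, 0, 0, 0, -0.36], [0.06, -0.008, 0.11, 0, 0, 0, -0.54], [0.06, -0.008, 0.11, 0, 0, 0, -0.72], [0.06, -0.008, 0.11, -0.01, 0, 0, -0.9], [0.06, -0.008, 0.11, -0.03, 0, 0, -0.962], [0.06, -0.008, 0.11, -0.08, 0, 0, -0.962], [0.06, -0.008, 0.11, -0.101, 0, 0, -0.962], [0.06, -0.008, 0.11, -0.101, 0, 0, -0.962], [0.0, -0.008, 0.11, -0.101, 0, 0, -0.962], [0.0, -0.008, 0.11, -0.101, 0, 0, -0.962], [0.0, -0.008, 0.11, -0.101, 0, 0, -0.962]],
])

```text
clock: 31.1
tool_pos: [0.5679, 0.2172, 0.3313]
ee_rot: [0.922, 0.388, 0.001, 0.0]
ft_force: [-0.4, 0.3, -0.3]
gripper_width: 0.038
```

play_rows([
  [[0.0, 0, 0, 0, 0, 0, 0], [0.0, 0, 0, 0, 0, 0, 0], [0.0, 0, 0, 0, 0, 0, -0.12], [0.0, 0, 0, 0, 0, 0, -0.26], [0.0, 0, 0, 0, 0, 0, -0.4], [0.0, 0, 0, 0, 0, 0, -0.54], [0.0, 0, 0, 0, 0, 0, -0.68], [0.0, 0, 0, 0, 0, 0, -0.82], [0.0, 0, 0, 0, 0, 0, -0.96], [0.0, 0, 0, 0, 0, 0, -1.1], [0.0, 0, 0, 0, 0, 0, -1.24], [0.0, 0, 0, 0, 0, 0, -1.34]],
])

```text
clock: 32.6
tool_pos: [0.5685, 0.2166, 0.3307]
ee_rot: [0.963, -0.269, 0.001, 0.0]
ft_force: [2.7, -2.3, 0.3]
gripper_width: 0.0167
```

play_rows([
  [[0.0, 0, 0, 0, 0, 0, -0.056], [0.0, 0, 0, 0, 0, 0, -0.056], [0.0, 0, 0, 0, 0, 0, -0.056], [0.06, 0, 0, 0, 0, 0, -0.056], [0.06, 0, 0, 0, 0, 0, -0.056], [0.06, 0, 0, 0, 0, 0, -0.056], [0.06, 0, 0, 0.05, 0, 0, -0.056], [0.06, 0, 0, 0.1, 0, 0, -0.056], [0.06, 0, 0, 0.1, 0, 0, -0.056]],
])

```text
clock: 33.72
tool_pos: [0.5685, 0.2177, 0.435]
ee_rot: [0.956, -0.295, 0.004, -0.003]
ft_force: [0.8, 0.2, 0.3]
gripper_width: 0.0586
```

```bash
python3 - <<'E'
from h import *
s=env.get_state(); y=R.from_quat(s['ee_rot']).as_matrix(); print(s['tool_pos'],np.degrees(np.arctan2(y[1,1],y[0,1])),s['q'][5])
p=env.camera_params('wrist');see('wrist','w12',None,1.4); np.save('w12.npy',p['T'])
E
```

```text
[0.56854619 0.21767083 0.43495065] -124.2718393337253 2.3509884790754736
```

View pics/w12.png

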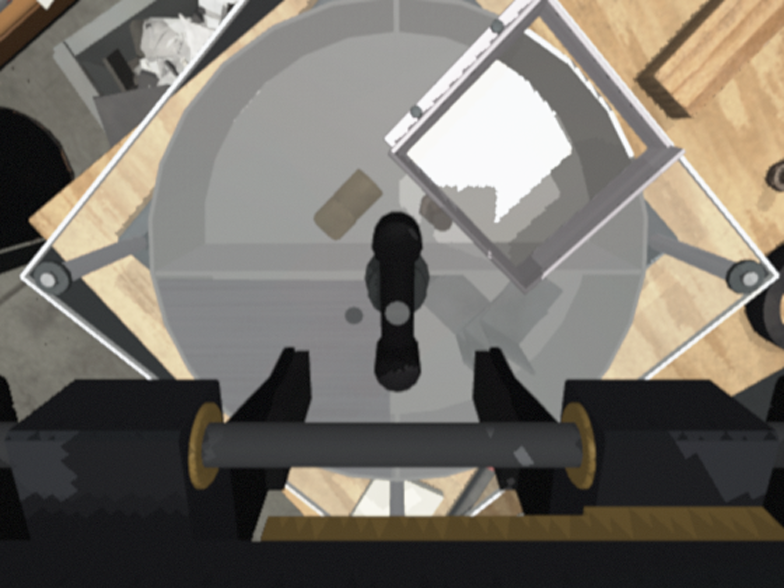

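play_rows([
  [[0.05, -0.005, -0.01, 0, 0, 0, 0.18], [0.05, -0.02, -0.04, 0, 0, 0, 0.36], [0.05, -0.035, -0.07, 0, 0, 0, 0.54], [0.05, -0.05, -0.1, 0, 0, 0, 0.72], [0.05, -0.065, -0.13, 0, 0, 0, 0.9], [0.05, -0.08, -0.165, 0, 0, 0, 1.08], [0.05, -0.09, -0.2, 0, 0, 0, 1.26], [0.05, -0.1, -0.23, -0.02, 0, 0, 1.44], [0.05, -0.115, -0.255, -0.04, 0, 0, 1.62], [0.05, -0.125, -0.275, -0.07, 0, 0, 1.8], [0.05, -0.1325, -0.29, -0.1, 0, 0, 1.98], [0.05, -0.1325, -0.29, -0.13, 0, 0, 2.16]],
])

```text
clock: 35.28
tool_pos: [0.4338, -0.0733, 0.2982]
ee_rot: [0.709, 0.705, -0.001, -0.002]
ft_force: [0.3, -0.3, 0.1]
gripper_width: 0.0498
```

play_rows([
  [[0.05, 0, 0, 0, 0, 0, 0.19], [0.05, 0, 0, 0, 0, 0, 0.198], [0.05, 0, 0, 0, 0, 0, 0.198]],
])

```text
clock: 35.65
tool_pos: [0.4349, -0.0727, 0.2999]
ee_rot: [0.638, 0.77, -0.0, -0.001]
ft_force: [0.6, -0.5, -0.0]
gripper_width: 0.0501
```

```bash
python3 - <<'E'
from h import *
s=env.get_state(); y=R.from_quat(s['ee_rot']).as_matrix(); print(s['tool_pos'],np.degrees(np.arctan2(y[1,1],y[0,1])),s['q'][5])
p=env.camera_params('wrist');see('wrist','w13',None,1.4); np.save('w13.npy',p['T'])
print(1.4*proj('wrist',[[.436,-.072,.0],[.436,-.072,.069]],p))
E
```

```text
[ 0.43492123 -0.07265474  0.29989645] 10.66033935574366 -0.6062291651230939
[[394.40460529 282.78990169]
 [395.07920471 326.22676521]]
```

View pics/w13.png

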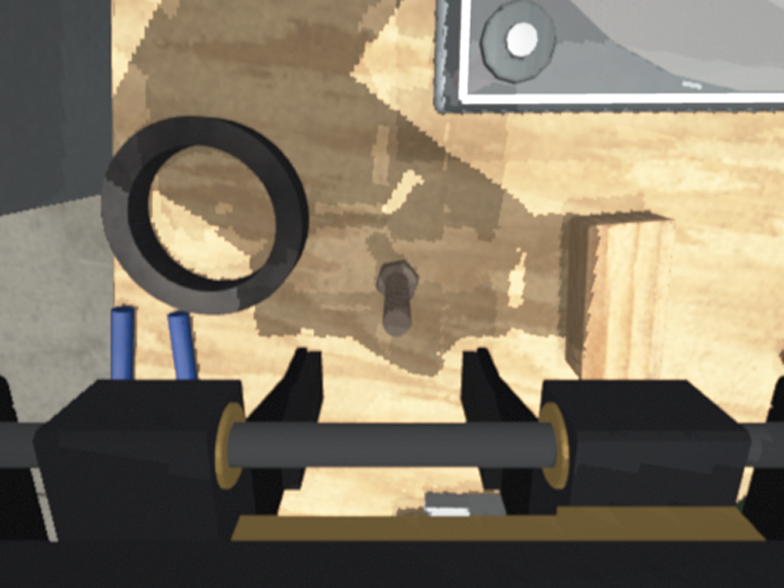

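play_rows([
  [[0.05, 0.001, 0.0005, -0.045, 0, 0, 0], [0.05, 0.001, 0.0005, -0.085, 0, 0, 0], [0.05, 0.001, 0.0005, -0.091, 0, 0, 0], [0.0, 0.001, 0.0005, -0.091, 0, 0, 0], [0.0, 0.001, 0.0005, -0.091, 0, 0, 0], [0.0, 0.001, 0.0005, -0.091, 0, 0, 0], [0.0, 0.001, 0.0005, -0.091, 0, 0, 0], [0.0, 0.001, 0.0005, -0.091, 0, 0, 0], [0.0, 0.001, 0.0005, -0.091, 0, 0, 0], [0.0, 0.001, 0.0005, -0.091, 0, 0, 0], [0.0, 0.001, 0.0005, -0.091, 0, 0, 0]],
])

```text
clock: 37.08
tool_pos: [0.4365, -0.0725, 0.2099]
ee_rot: [0.637, 0.77, 0.0, 0.001]
ft_force: [-0.3, 0.7, 5.8]
gripper_width: 0.0131
```

```bash
python3 - <<'E'
from st import *
s=env.get_state()
print(tow(0,-108)-s['tool_pos'][:2])
E
```

```text
[0.15273033 0.18338234]
```

play_rows([
  [[0.0, 0, 0, 0.05, 0, 0, 0], [0.0, 0, 0, 0.11, 0, 0, 0], [0.0, 0, 0, 0.17, 0, 0, 0], [0.0, 0.02, 0.025, 0.19, 0, 0, 0], [0.0, 0.05, 0.06, 0.19, 0, 0, 0], [0.0, 0.08, 0.1, 0.19, 0, 0, 0], [0.0, 0.11, 0.135, 0.19, 0, 0, 0], [0.0, 0.14, 0.17, 0.19, 0, 0, 0], [0.0, 0.153, 0.1835, 0.17, 0, 0, 0], [0.0, 0.153, 0.1835, 0.15, 0, 0, 0], [0.0, 0.153, 0.1835, 0.12, 0, 0, 0], [0.0, 0.153, 0.1835, 0.1, 0, 0, 0]],
])

```text
clock: 38.58
tool_pos: [0.5884, 0.1112, 0.3073]
ee_rot: [0.637, 0.771, -0.001, -0.001]
ft_force: [-0.0, 0.6, -0.9]
gripper_width: 0.0132
```

play_rows([
  [[0.0, 0, 0, -0.035, 0, 0, 0], [0.0, 0, 0, -0.04, 0, 0, 0], [0.0, 0, 0, -0.04, 0, 0, 0], [0.04, 0, 0, -0.04, 0, 0, 0], [0.04, 0, 0, -0.04, 0, 0, 0], [0.04, 0, 0, -0.04, 0, 0, 0], [0.04, 0, 0, -0.04, 0, 0, 0], [0.04, 0, 0, 0.02, 0, 0, 0], [0.04, 0, 0, 0.08, 0, 0, 0], [0.04, 0, 0, 0.125, 0, 0, 0], [0.04, 0, 0, 0.125, 0, 0, 0]],
])

```text
clock: 39.95
tool_pos: [0.5901, 0.1112, 0.4391]
ee_rot: [0.637, 0.771, 0.003, 0.004]
ft_force: [0.1, -0.0, -0.1]
gripper_width: 0.0397
```

```bash
python3 - <<'E'
from h import *
s=env.get_state(); y=R.from_quat(s['ee_rot']).as_matrix(); print(s['tool_pos'],np.degrees(np.arctan2(y[1,1],y[0,1])),s['q'][5])
p=env.camera_params('wrist');see('wrist','w14',None,1.4); np.save('w14.npy',p['T'])
see('top','t14',(130,135,430,315),2.6)
see('side','s14')
E
```

```text
[0.59006478 0.11119417 0.4390585 ] 10.807293016067872 -0.18832563048127757
```

View pics/w14.png

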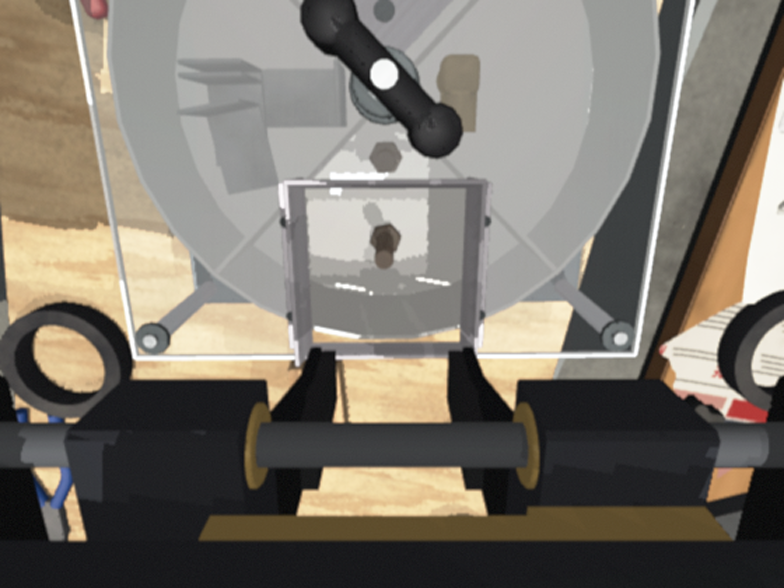

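View pics/t14.png

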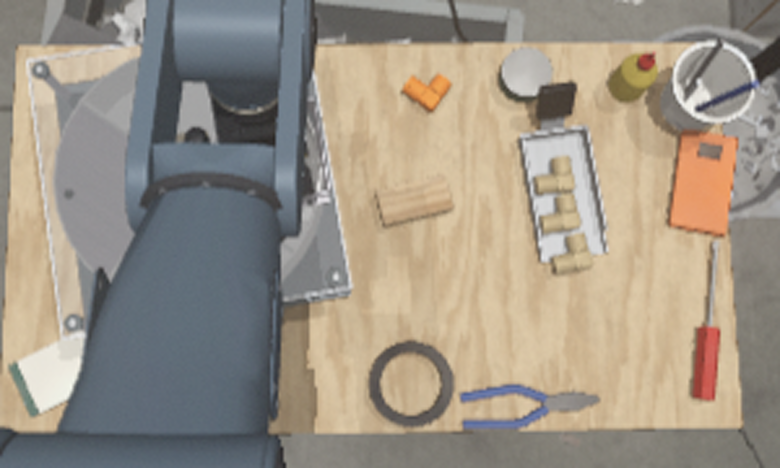

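View pics/s14.png

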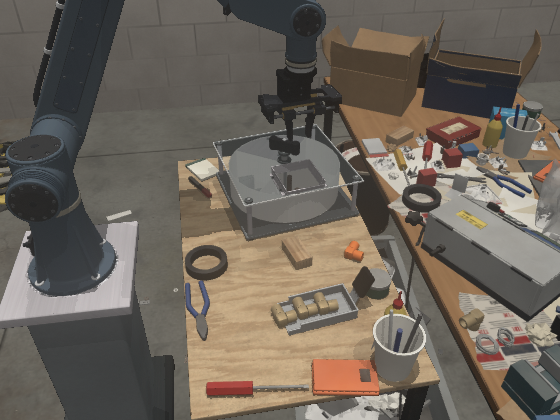

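play_rows([
  [[0.06, -0.01, 0.04, 0, 0, 0, 0.18], [0.06, -0.021, 0.08, 0, 0, 0, 0.36], [0.06, -0.021, 0.106, 0, 0, 0, 0.54], [0.06, -0.021, 0.106, 0, 0, 0, 0.72], [0.06, -0.021, 0.106, -0.01, 0, 0, 0.784], [0.06, -0.021, 0.106, -0.05, 0, 0, 0.784], [0.06, -0.021, 0.106, -0.1, 0, 0, 0.784], [0.06, -0.021, 0.106, -0.104, 0, 0, 0.784], [0.0, -0.021, 0.106, -0.104, 0, 0, 0.784], [0.0, -0.021, 0.106, -0.104, 0, 0, 0.784], [0.0, -0.021, 0.106, -0.104, 0, 0, 0.784], [0.0, -0.021, 0.106, -0.104, 0, 0, 0.784]],
])

```text
clock: 41.6
tool_pos: [0.5683, 0.2172, 0.3314]
ee_rot: [0.295, 0.956, 0.0, 0.001]
ft_force: [-0.1, 0.6, -0.2]
gripper_width: 0.0279
```

play_rows([
  [[0.0, 0, 0, 0, 0, 0, 0], [0.0, 0, 0, 0, 0, 0, -0.1], [0.0, 0, 0, 0, 0, 0, -0.25], [0.0, 0, 0, 0, 0, 0, -0.4], [0.0, 0, 0, 0, 0, 0, -0.55], [0.0, 0, 0, 0, 0, 0, -0.7], [0.0, 0, 0, 0, 0, 0, -0.85], [0.0, 0, 0, 0, 0, 0, -1.0], [0.0, 0, 0, 0, 0, 0, -1.15], [0.0, 0, 0, 0, 0, 0, -1.3], [0.0, 0, 0, 0, 0, 0, -1.45], [0.0, 0, 0, 0, 0, 0, -1.55]],
])

```text
clock: 43.1
tool_pos: [0.5692, 0.2172, 0.3308]
ee_rot: [0.88, 0.475, 0.002, 0.001]
ft_force: [2.7, 0.1, -1.5]
gripper_width: 0.017
```

play_rows([
  [[0.0, 0, 0, 0, 0, 0, -0.021], [0.0, 0, 0, 0, 0, 0, -0.021], [0.0, 0, 0, 0, 0, 0, -0.021], [0.06, 0, 0, 0, 0, 0, -0.021], [0.06, 0, 0, 0, 0, 0, -0.021], [0.06, 0, 0, 0, 0, 0, -0.021], [0.06, 0, 0, 0.05, 0, 0, -0.021], [0.06, 0, 0, 0.1, 0, 0, -0.021], [0.06, 0, 0, 0.1, 0, 0, -0.021]],
])

```text
clock: 44.22
tool_pos: [0.5689, 0.2174, 0.4348]
ee_rot: [0.884, 0.467, 0.004, 0.001]
ft_force: [0.7, -0.5, -0.4]
gripper_width: 0.0592
```

```bash
python3 - <<'E'
from h import *
s=env.get_state(); y=R.from_quat(s['ee_rot']).as_matrix(); print(s['tool_pos'],np.degrees(np.arctan2(y[1,1],y[0,1])),s['q'])
p=env.camera_params('wrist');see('wrist','w15',None,1.4); np.save('w15.npy',p['T'])
im=env.get_image('top'); crop(im,'t15',320,140,440,260,6.6); im=env.get_image('side'); crop(im,'s15',255,250,410,340,5.1)
for c in ['top','side']:
  for q in ['bolt_0','bracket_0','elbow_0']:
    for m in env.masks_of(c,q): print(c,q,round(m['score'],2),m['box'])
E
```

```text
[0.5689127  0.21743156 0.43484341] -34.26955614652594 [1.81759080e-01 4.72426046e-01 1.44290378e+00 1.14437196e-04
 1.21707081e+00 7.79815396e-01]
top elbow_0 0.69 [286.2, 165.8, 301.2, 177.4]
top elbow_0 0.59 [334.0, 196.5, 347.1, 208.9]
top elbow_0 0.52 [338.5, 209.2, 353.0, 224.9]
top elbow_0 0.49 [341.2, 224.4, 356.6, 239.8]
side bolt_0 0.4 [227.2, 133.5, 335.6, 222.3]
side elbow_0 0.94 [271.2, 305.7, 298.7, 326.4]
side elbow_0 0.72 [289.7, 297.0, 317.9, 322.0]
side elbow_0 0.66 [344.5, 242.1, 362.0, 261.9]
side elbow_0 0.58 [311.3, 289.5, 340.9, 314.2]
```

View pics/w15.png

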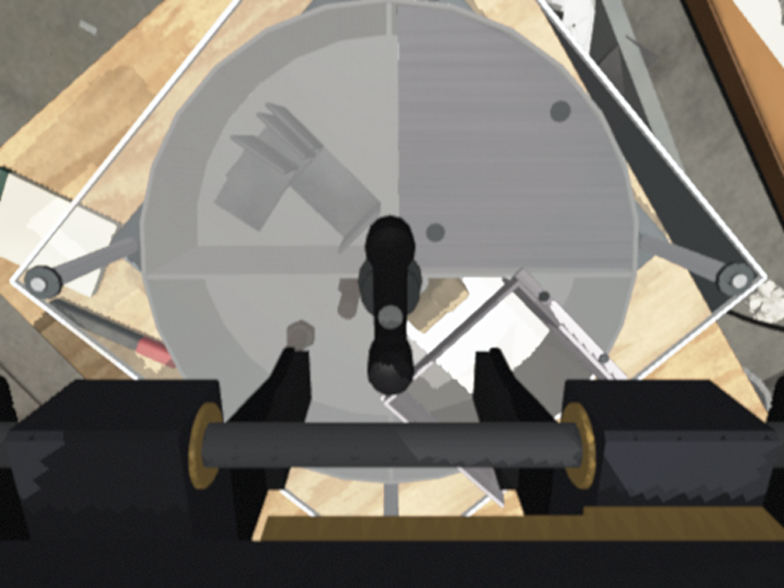

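View pics/t15.png

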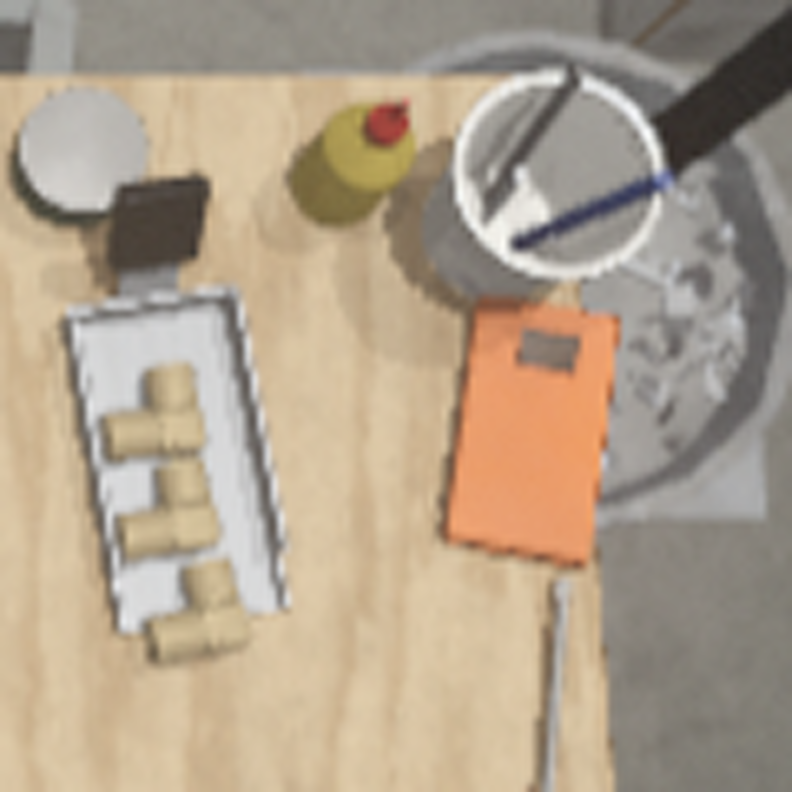

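View pics/s15.png

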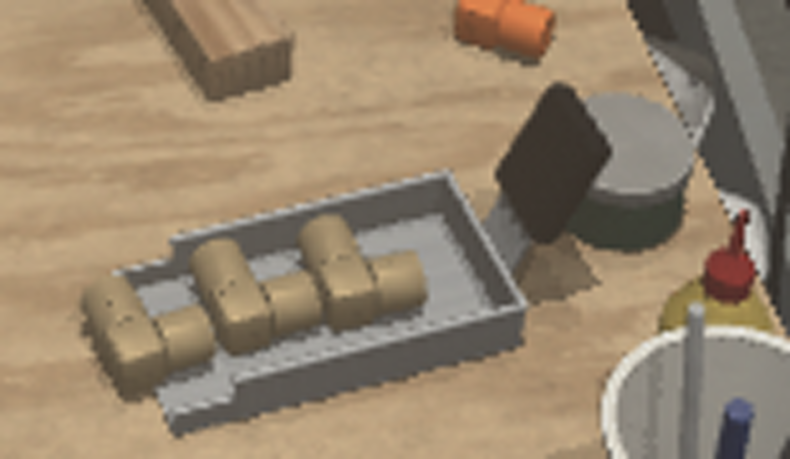

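```bash
cat > tr.py <<'E'
from fit import *
T=lambda x,y:np.array([320+x/6.6,140+y/6.6]); S=lambda x,y:np.array([255+x/5.1,250+y/5.1])
obs=[('top',(-.081,-.043,.026),T(70,312)),('top',(-.081,.043,.026),T(238,290)),('top',(.081,-.043,.003),T(118,632)),('top',(.081,.043,.003),T(285,608)),
('side',(-.081,.043,.026),S(522,303)),('side',(-.081,-.043,.026),S(448,172)),('side',(.081,.043,0),S(178,435))]
q,r=fitpose(obs,[.5,-.2,np.pi])
print(q,np.degrees(q[2]),r.reshape(-1,2).round(1))
for cam in ['top','side']:
    qq,rr=fitpose([o for o in obs if o[0]==cam],q); print(cam,qq,np.degrees(qq[2]),rr.round(1))
# top/side grip block corners
def W(l): c,s=np.cos(q[2]),np.sin(q[2]); return np.array([q[0]+c*l[0]-s*l[1],q[1]+s*l[0]+c*l[1],l[2]])
m=np.array([-.1092,0,.0642]); d=np.array([-.42,0,.91])
for e in [m+d*.029,m,m-d*.029]: print('block',W(e),proj('top',W(e)),proj('side',W(e)))
print('tin', onz('top',T(83,147),.041), onz('side',S(635,140),.041))
print('bottle', onz('side',S(728,300),.1))
E
python3 tr.py
```

```text
[ 0.57010031 -0.24380887  3.30821353] 189.546672799808 [[-0.7 -0.9]
 [-0.6 -1.3]
 [-0.4 -0.3]
 [-0.1 -0.6]
 [ 0.2  1.1]
 [-0.9  0.3]
 [-1.5  1. ]]
top [ 0.56755397 -0.2452754   3.29990883] 189.07084881697762 [-0.1 -0.3  0.  -0.5 -0.1  0.4  0.2  0.3]
side [ 0.5724375  -0.24164204  3.31151178] 189.73564885414305 [ 0.9  0.2 -0.2 -0.5 -0.5  0.2]
block [ 0.68979929 -0.22367788  0.09059   ] [[344.18731216 167.3203117 ]] [[368.5264293  272.67613118]]
block [ 0.67778798 -0.22569795  0.0642    ] [[343.3094165  173.23604997]] [[362.40644107 282.30427751]]
block [ 0.66577666 -0.22771801  0.03781   ] [[342.46396888 178.93313571]] [[356.41951865 291.72308078]]
tin [ 0.72091468 -0.19535496  0.041     ] [ 0.7299242  -0.19452922  0.041     ]
bottle [ 0.71567237 -0.34346438  0.1       ]
```

```bash
cat > pk.py <<'E'
from st import *
TR=np.array([.5715,-.2425,0]); TY=np.radians(189.4)
A=np.array([-.42,0,.91]); A/=np.linalg.norm(A); B=np.array([A[2],0,-A[0]])  # B forward-up? thickness dir
B=np.array([.91,0,.42]); B/=np.linalg.norm(B)
# tool in tray frame
Rt=np.column_stack([np.cross(-B,-A),-B,-A])
def gp(s): return np.array([-.1092,0,.0642])+A*s
def tcp_tray(s): return gp(s)+A*.164
def tray_R(yaw,th): return R.from_euler('z',yaw)*R.from_euler('y',th)
def tool_pose(org,yaw,th,s):
    r=tray_R(yaw,th); return org+r.apply(tcp_tray(s)), r*R.from_matrix(Rt)
def rel(p,r,st=None):
    st=st or env.get_state()
    rv=(r*R.from_quat(st['ee_rot']).inv()).as_rotvec()
    return (p-st['tool_pos']).round(4), rv.round(4)
E
python3 - <<'E'
from pk import *
p,r=tool_pose(TR,TY,0,.012); print(p,r.as_matrix().round(3)); h=p+r.apply([0,0,-.08]); print('hover',h); print(rel(h,r)); print(np.linalg.norm(rel(h,r)[1]))
E
```

```text
[ 0.75199756 -0.21261882  0.22400085] [[-0.163  0.896 -0.413]
 [ 0.987  0.148 -0.068]
 [ 0.    -0.419 -0.908]]
hover [ 0.78507205 -0.20714338  0.2966376 ]
(array([ 0.217 , -0.4242, -0.1324]), array([0.0967, 0.4305, 0.7502]))
0.8703339474018005
```

play_rows([
  [[0.034, 0.02, -0.04, 0.02, 0.008, 0.036, 0.0625], [0.034, 0.04, -0.08, 0.02, 0.016, 0.072, 0.125], [0.034, 0.06, -0.12, 0.02, 0.024, 0.108, 0.188], [0.034, 0.08, -0.16, 0.02, 0.032, 0.144, 0.25], [0.034, 0.1, -0.2, 0.02, 0.04, 0.18, 0.313], [0.034, 0.12, -0.24, 0.01, 0.048, 0.216, 0.375], [0.034, 0.14, -0.28, 0.0, 0.057, 0.252, 0.438], [0.034, 0.16, -0.32, -0.03, 0.065, 0.288, 0.5], [0.034, 0.18, -0.36, -0.06, 0.073, 0.324, 0.563], [0.034, 0.2, -0.395, -0.09, 0.081, 0.36, 0.625], [0.034, 0.21, -0.415, -0.12, 0.089, 0.4, 0.69], [0.034, 0.217, -0.424, -0.132, 0.0967, 0.4305, 0.7502]],
])

```text
clock: 46.18
tool_pos: [0.7848, -0.2087, 0.2936]
ee_rot: [0.631, 0.745, -0.164, -0.142]
ft_force: [-0.1, -0.2, 0.1]
gripper_width: 0.0344
```

play_rows([
  [[0.034, 0, 0, 0, 0, 0, 0], [0.034, 0, 0, 0, 0, 0, 0]],
])

```text
clock: 46.42
tool_pos: [0.7852, -0.2064, 0.2986]
ee_rot: [0.632, 0.745, -0.162, -0.139]
ft_force: [-0.4, 0.3, 0.3]
gripper_width: 0.0341
```

```bash
python3 - <<'E'
from pk import *
s=env.get_state(); print(s['tool_pos'],s['q'])
p,r=tool_pose(TR,TY,0,.012); print(rel(p,r))
c=env.camera_params('wrist'); see('wrist','w16',None,1.4); np.save('w16.npy',c['T'])
m=np.array([-.1092,0,.0642]); 
rr=tray_R(TY,0)
pts=[m+A*a+B*b+np.array([0,y,0]) for a in (.029,-.029) for b in (.0065,-.0065) for y in (-.023,.023)]+[np.array([-.081,y,.026]) for y in (-.043,.043)]
for l in pts: print(l.round(3),(1.4*proj('wrist',TR+rr.apply(l),c)).round(0))
see('side','s16',(230,200,430,350),4)
E
```

```text
[ 0.78523003 -0.20641797  0.29863342] [-0.36239718  0.98539474  0.78201884 -0.21289894  1.74861705 -0.52356247]
(array([-0.0332, -0.0062, -0.0746]), array([-0.0018,  0.002 ,  0.0012]))
[-0.115 -0.023  0.093] [[378. 282.]]
[-0.115  0.023  0.093] [[379. 376.]]
[-0.127 -0.023  0.088] [[408. 282.]]
[-0.127  0.023  0.088] [[407. 376.]]
[-0.091 -0.023  0.041] [[381. 252.]]
[-0.091  0.023  0.041] [[381. 330.]]
[-0.103 -0.023  0.035] [[404. 252.]]
[-0.103  0.023  0.035] [[404. 330.]]
[-0.081 -0.043  0.026] [[376. 211.]]
[-0.081  0.043  0.026] [[377. 349.]]
```

View pics/w16.png

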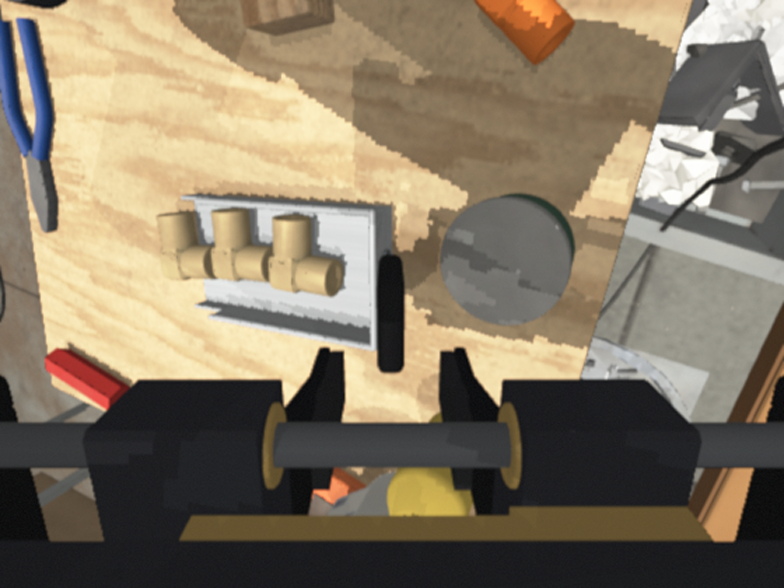

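View pics/s16.png

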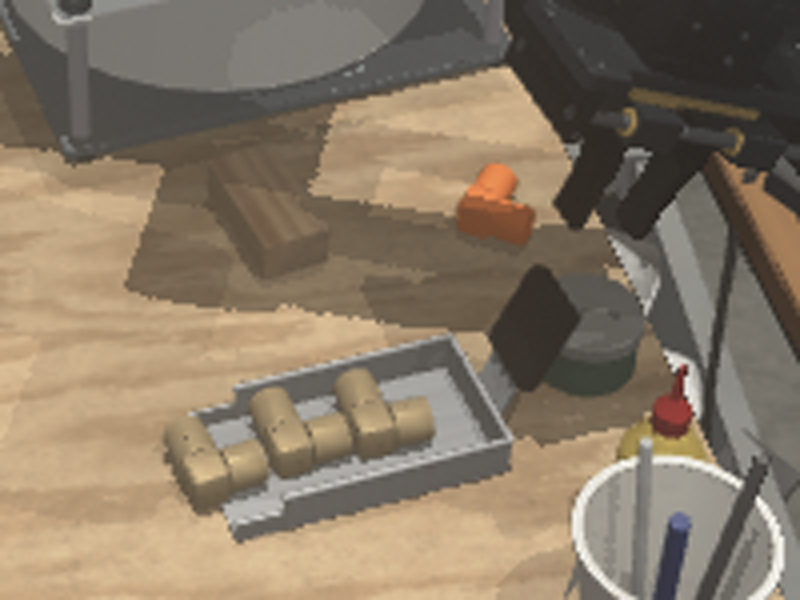

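play_rows([
  [[0.03, -0.011, -0.002, -0.025, 0, 0, 0], [0.03, -0.022, -0.004, -0.05, 0, 0, 0], [0.03, -0.03, -0.0055, -0.067, 0, 0, 0], [0.03, -0.033, -0.006, -0.074, 0, 0, 0], [0.03, -0.033, -0.006, -0.074, 0, 0, 0], [0.0, -0.033, -0.006, -0.074, 0, 0, 0], [0.0, -0.033, -0.006, -0.074, 0, 0, 0], [0.0, -0.033, -0.006, -0.074, 0, 0, 0], [0.0, -0.033, -0.006, -0.074, 0, 0, 0], [0.0, -0.033, -0.006, -0.074, 0, 0, 0]],
], squeeze=50)

```text
clock: 47.78
tool_pos: [0.752, -0.2131, 0.2256]
ee_rot: [0.632, 0.745, -0.163, -0.139]
ft_force: [-2.1, 0.3, 4.8]
gripper_width: 0.0126
```

```bash
python3 - <<'E'
from pk import *
s=env.get_state(); print(s['tool_pos'],s['q'])
p,r=tool_pose(TR,TY,0,.012); print(rel(p,r))
see('wrist','w17',None,1.4)
see('side','s17',(230,200,430,350),4)
E
```

```text
[ 0.75198598 -0.21309424  0.22558689] [-0.38409869  1.01057373  0.93366306 -0.21901228  1.57301072 -0.50610074]
(array([ 0.    ,  0.0005, -0.0016]), array([-0.0009,  0.    ,  0.001 ]))
```

View pics/w17.png

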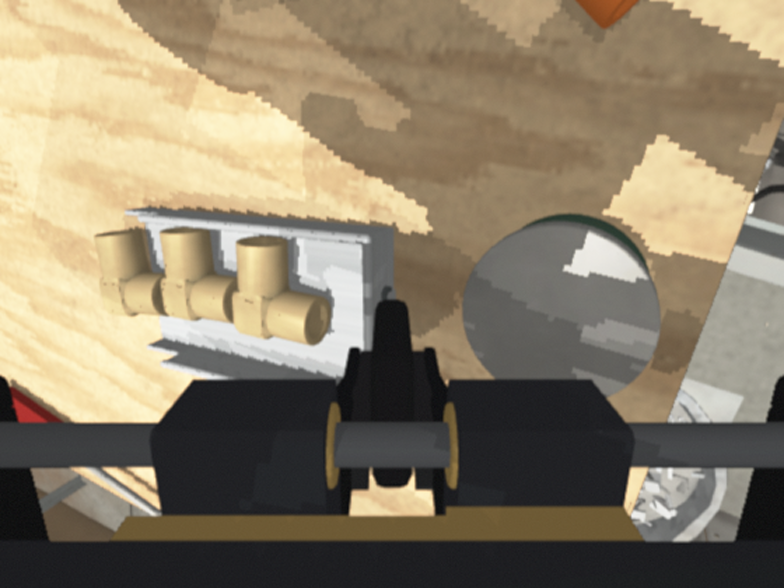

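View pics/s17.png

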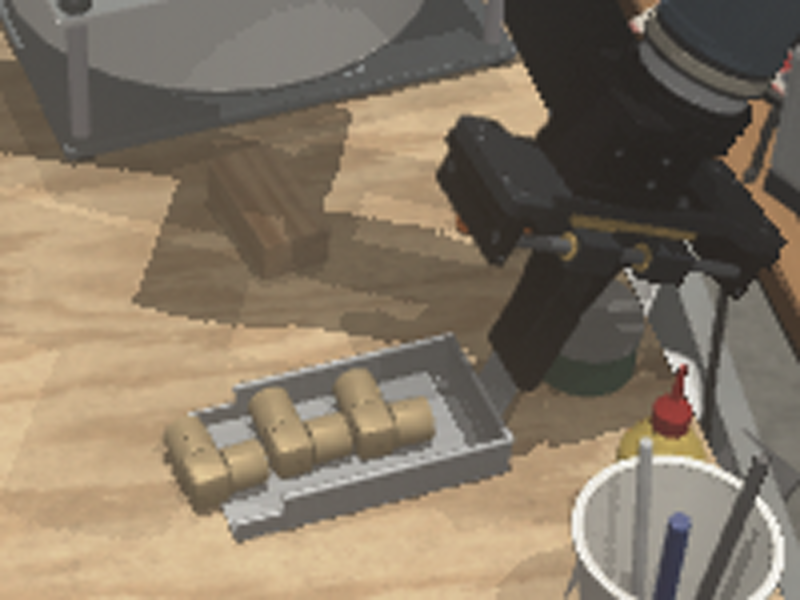

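```bash
cat > pour.py <<'E'
from pk import *
import json,os
if not os.path.exists('grip.json'):
    s=env.get_state(); Rg=R.from_quat(s['ee_rot']); 
    off=tray_R(TY,0).inv().apply(s['tool_pos']-TR); q=(tray_R(TY,0).inv()*Rg).as_quat(); json.dump([off.tolist(),q.tolist()],open('grip.json','w'))
off,q=json.load(open('grip.json')); off=np.array(off); RT=R.from_quat(q)
LIP=np.array([.081,0,.003])
def pose_lip(lip,yaw,th):
    r=tray_R(yaw,th); org=lip-r.apply(LIP); return org+r.apply(off), r*RT
def pose_org(org,yaw,th):
    r=tray_R(yaw,th); return org+r.apply(off), r*RT
YP=np.radians(100.8)
def W3(x,y,z): return np.append(tow(x,y),z)
def rows(seq,p0,r0):
    for p,r in seq: print((p-p0).round(4).tolist(),(r*r0.inv()).as_rotvec().round(3).tolist())
E
python3 - <<'E'
from pour import *
s=env.get_state(); p0=s['tool_pos']; r0=R.from_quat(s['ee_rot'])
print(off)
seq=[]
N=12
lift=[pose_org(TR+[0,0,z],TY,np.radians(t)) for z,t in [(.02,-2),(.05,-4),(.09,-7),(.13,-8),(.17,-8),(.2,-8)]]
rows(lift,p0,r0)
print('swing')
p1,r1=lift[-1]
end=W3(0,-145,.20); st=(TR+[0,0,.2])+tray_R(TY,np.radians(-8)).apply(LIP)
pe,re=pose_lip(end,YP,np.radians(-8)); print(pe,p1)
sw=[]
for i in range(1,15):
    f=i/14; yaw=TY+(YP-TY)*f; r=tray_R(yaw,np.radians(-8))*RT; sw.append((p1+(pe-p1)*f,r))
    lip=p1+(pe-p1)*f+ (r*RT.inv()).apply(LIP-off); print(i,lip.round(3))
rows(sw,p1,r1)
E
```

```text
[-0.18287062  0.00045982  0.22562238]
[0.0077, 0.0013, 0.0135] [-0.006, 0.034, 0.0]
[0.0151, 0.0025, 0.0367] [-0.011, 0.069, 0.0]
[0.0258, 0.0043, 0.066] [-0.02, 0.121, -0.0]
[0.0292, 0.0048, 0.1024] [-0.023, 0.138, 0.0]
[0.0292, 0.0048, 0.1424] [-0.023, 0.138, 0.0]
[0.0292, 0.0048, 0.1724] [-0.023, 0.138, 0.0]
swing
[ 0.6504875  -0.21262632  0.38373214] [ 0.7812133  -0.20824826  0.39797597]
1 [ 0.48  -0.224  0.213]
2 [ 0.471 -0.192  0.212]
3 [ 0.465 -0.16   0.211]
4 [ 0.463 -0.129  0.21 ]
5 [ 0.464 -0.099  0.209]
6 [ 0.469 -0.07   0.208]
7 [ 0.476 -0.043  0.207]
8 [ 0.487 -0.018  0.206]
9 [0.5   0.005 0.205]
10 [0.516 0.025 0.204]
11 [0.534 0.042 0.203]
12 [0.553 0.056 0.202]
13 [0.574 0.067 0.201]
14 [0.596 0.075 0.2  ]
[-0.0093, -0.0003, -0.001] [-0.0, -0.0, -0.11]
[-0.0187, -0.0006, -0.002] [-0.0, 0.0, -0.221]
[-0.028, -0.0009, -0.0031] [0.0, -0.0, -0.331]
[-0.0374, -0.0013, -0.0041] [-0.0, 0.0, -0.442]
[-0.0467, -0.0016, -0.0051] [-0.0, -0.0, -0.552]
[-0.056, -0.0019, -0.0061] [-0.0, 0.0, -0.663]
[-0.0654, -0.0022, -0.0071] [-0.0, -0.0, -0.773]
[-0.0747, -0.0025, -0.0081] [0.0, 0.0, -0.884]
[-0.084, -0.0028, -0.0092] [-0.0, 0.0, -0.994]
[-0.0934, -0.0031, -0.0102] [0.0, 0.0, -1.105]
[-0.1027, -0.0034, -0.0112] [-0.0, -0.0, -1.215]
[-0.1121, -0.0038, -0.0122] [-0.0, 0.0, -1.325]
[-0.1214, -0.0041, -0.0132] [-0.0, 0.0, -1.436]
[-0.1307, -0.0044, -0.0142] [-0.0, 0.0, -1.546]
```

play_rows([
  [[0.0, 0.0, 0.0, 0.01, 0, 0, 0], [0.0, 0.004, 0.0006, 0.016, -0.003, 0.017, 0], [0.0, 0.0077, 0.0013, 0.025, -0.006, 0.034, 0], [0.0, 0.0115, 0.002, 0.035, -0.009, 0.052, 0], [0.0, 0.0151, 0.0025, 0.048, -0.011, 0.069, 0], [0.0, 0.02, 0.0034, 0.062, -0.016, 0.095, 0], [0.0, 0.0258, 0.0043, 0.078, -0.02, 0.121, 0], [0.0, 0.0292, 0.0048, 0.095, -0.023, 0.138, 0], [0.0, 0.0292, 0.0048, 0.115, -0.023, 0.138, 0], [0.0, 0.0292, 0.0048, 0.135, -0.023, 0.138, 0], [0.0, 0.0292, 0.0048, 0.155, -0.023, 0.138, 0], [0.0, 0.0292, 0.0048, 0.1724, -0.023, 0.138, 0]],
], squeeze=60)

```text
clock: 49.38
tool_pos: [0.7813, -0.2082, 0.3986]
ee_rot: [0.621, 0.732, -0.214, -0.182]
ft_force: [0.5, 0.1, -6.2]
gripper_width: 0.0127
```

```bash
python3 - <<'E'
from pour import *
s=env.get_state(); print(s['tool_pos'],s['q'],s['ft_force'],s['moment'])
see('side','s18',(200,130,440,330),3.2)
E
```

```text
[ 0.78130253 -0.20815998  0.3985998 ] [-0.35703879  0.93447281  0.65449839 -0.30463735  2.04060804 -0.5912273 ] [ 0.4693296   0.06727279 -6.16753302] [ 0.16524503 -1.52760969 -0.02689759]
```

View pics/s18.png

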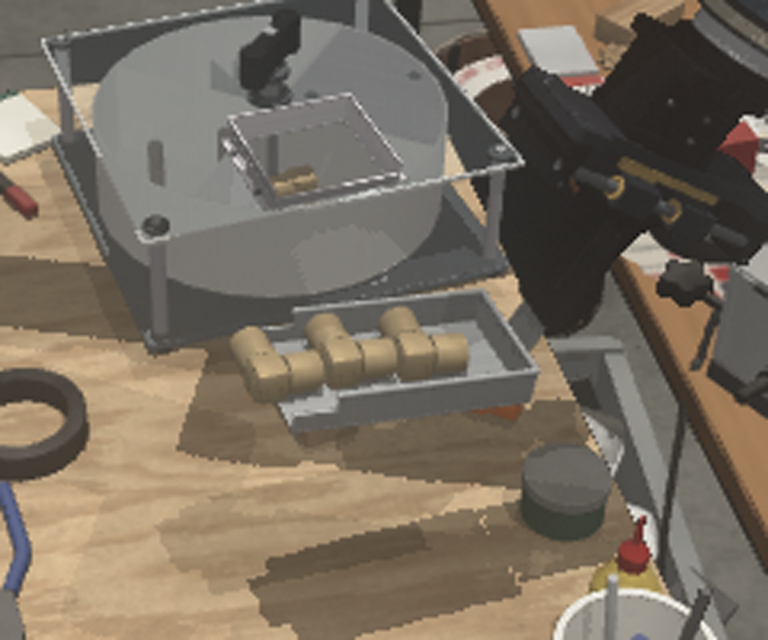

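play_rows([
  [[0.0, -0.001, 0, 0, 0, 0, -0.01], [0.0, -0.0025, 0, -0.0003, 0, 0, -0.03], [0.0, -0.006, 0, -0.0006, 0, 0, -0.07], [0.0, -0.01, 0, -0.001, 0, 0, -0.12], [0.0, -0.016, -0.0005, -0.0017, 0, 0, -0.19], [0.0, -0.022, -0.0007, -0.0024, 0, 0, -0.26], [0.0, -0.028, -0.0009, -0.003, 0, 0, -0.33], [0.0, -0.034, -0.0011, -0.0037, 0, 0, -0.4], [0.0, -0.04, -0.0013, -0.0043, 0, 0, -0.47], [0.0, -0.0457, -0.0015, -0.005, 0, 0, -0.54], [0.0, -0.0516, -0.0017, -0.0056, 0, 0, -0.61], [0.0, -0.0575, -0.0019, -0.0062, 0, 0, -0.68]],
])

```text
clock: 50.92
tool_pos: [0.7234, -0.2104, 0.3891]
ee_rot: [0.83, 0.481, -0.142, -0.244]
ft_force: [0.1, -1.1, -6.3]
gripper_width: 0.0127
```

play_rows([
  [[0.0, -0.006, -0.0002, -0.0007, 0, 0, -0.07], [0.0, -0.012, -0.0004, -0.0013, 0, 0, -0.14], [0.0, -0.018, -0.0006, -0.002, 0, 0, -0.21], [0.0, -0.024, -0.0008, -0.0026, 0, 0, -0.28], [0.0, -0.03, -0.001, -0.0033, 0, 0, -0.35], [0.0, -0.036, -0.0012, -0.004, 0, 0, -0.43], [0.0, -0.0425, -0.0014, -0.0046, 0, 0, -0.5], [0.0, -0.049, -0.0016, -0.0053, 0, 0, -0.58], [0.0, -0.055, -0.0018, -0.006, 0, 0, -0.65], [0.0, -0.061, -0.002, -0.0066, 0, 0, -0.72], [0.0, -0.067, -0.0022, -0.0073, 0, 0, -0.79], [0.0, -0.0715, -0.0024, -0.0078, 0, 0, -0.84]],
])

```text
clock: 52.42
tool_pos: [0.6514, -0.2127, 0.3816]
ee_rot: [0.954, 0.102, -0.032, -0.279]
ft_force: [-0.1, 0.7, -5.3]
gripper_width: 0.0126
```

```bash
python3 - <<'E'
from pour import *
s=env.get_state(); print(s['tool_pos'],s['q'],s['ft_force'],s['moment'])
r=R.from_quat(s['ee_rot']); lip=s['tool_pos']+(r*RT.inv()).apply(LIP-off); print('lip',lip,tost(lip))
p,rr=pose_lip(W3(0,-143,.2),YP,np.radians(-8)); print(rel(p,rr))
see('side','s19',(170,100,430,300),3)
im=env.get_image('top'); crop(im,'t19',130,130,330,280,4)
E
```

```text
[ 0.6514275  -0.21274804  0.38155826] [-0.54949223  0.70423404  1.20279507  0.39928533  1.6466784   0.75570098] [-0.14365434  0.69070872 -5.26235697] [-1.54254086 -0.1754372  -0.0226975 ]
lip [0.58905622 0.07234376 0.19711009] [  -7.4049037  -145.85214626]
(array([-0.0013,  0.0021,  0.0022]), array([ 0.0033, -0.0039, -0.0256]))
```

View pics/s19.png

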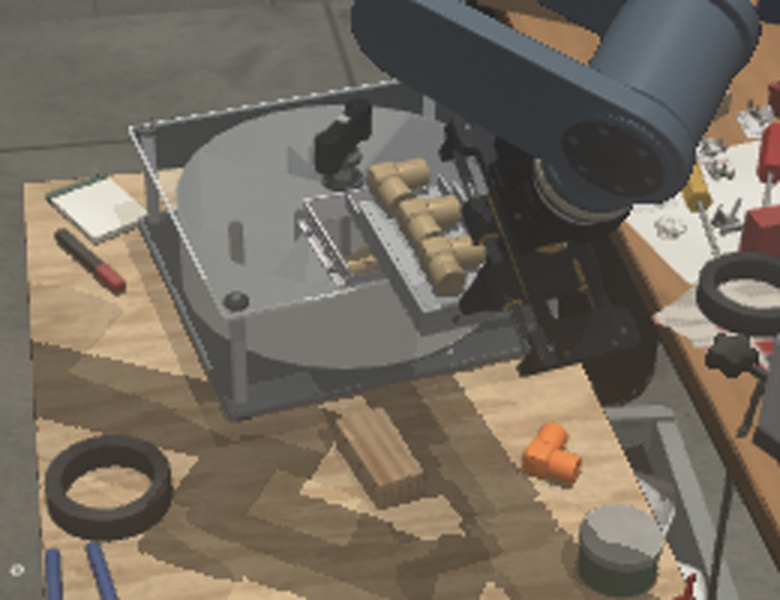

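View pics/t19.png

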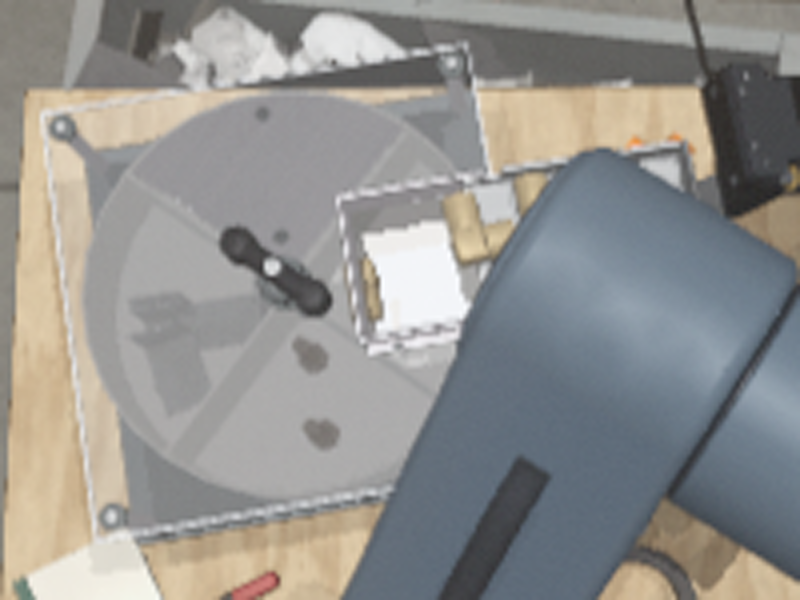

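```bash
python3 - <<'E'
from pour import *
s=env.get_state(); p0=s['tool_pos']; r0=R.from_quat(s['ee_rot'])
seq=[pose_lip(W3(0,y,z),YP,np.radians(t)) for y,z,t in [(-143,.195,-8),(-141,.18,-6),(-140,.168,-3),(-139,.16,0),(-139,.157,4),(-139,.154,8),(-138,.152,12),(-138,.15,15),(-138,.148,18)]]
rows(seq,p0,r0)
E
```

```text
[-0.0014, 0.002, -0.0033] [0.002, -0.003, -0.027]
[-0.003, 0.0105, -0.0082] [-0.032, -0.01, -0.027]
[-0.0052, 0.0218, -0.0055] [-0.083, -0.02, -0.027]
[-0.0075, 0.0339, 0.0006] [-0.135, -0.031, -0.026]
[-0.0105, 0.0498, 0.0155] [-0.203, -0.045, -0.026]
[-0.0138, 0.0668, 0.0292] [-0.271, -0.059, -0.026]
[-0.0174, 0.086, 0.0426] [-0.34, -0.073, -0.026]
[-0.0202, 0.1003, 0.0513] [-0.391, -0.083, -0.026]
[-0.023, 0.1151, 0.0593] [-0.442, -0.093, -0.026]
```

play_rows([
  [[0.0, -0.0014, 0.002, -0.002, 0.002, -0.003, -0.027], [0.0, -0.003, 0.0105, -0.0082, -0.032, -0.01, -0.027], [0.0, -0.0052, 0.0218, -0.0055, -0.083, -0.02, -0.027], [0.0, -0.0075, 0.0339, 0.0006, -0.135, -0.031, -0.026], [0.0, -0.0105, 0.0498, 0.0155, -0.203, -0.045, -0.026], [0.0, -0.0138, 0.0668, 0.0292, -0.271, -0.059, -0.026], [0.0, -0.0174, 0.086, 0.0426, -0.34, -0.073, -0.026], [0.0, -0.0174, 0.086, 0.0426, -0.34, -0.073, -0.026], [0.0, -0.0174, 0.086, 0.0426, -0.34, -0.073, -0.026]],
])

```text
clock: 53.65
tool_pos: [0.6349, -0.1266, 0.4248]
ee_rot: [0.989, 0.094, -0.009, -0.112]
ft_force: [0.2, -0.6, -5.0]
gripper_width: 0.0123
```

```bash
python3 - <<'E'
from pour import *
s=env.get_state(); print(s['q'],s['ft_force'],s['moment'])
r=R.from_quat(s['ee_rot']); lip=s['tool_pos']+(r*RT.inv()).apply(LIP-off); print('lip',lip,tost(lip))
p0=s['tool_pos']; r0=r
seq=[pose_lip(W3(0,y,z),YP,np.radians(t)) for y,z,t in [(-138,.15,12),(-138,.149,16),(-138,.147,20),(-138,.145,24),(-138,.143,28),(-138,.141,32),(-138,.14,36),(-138,.14,40),(-138,.14,45),(-138,.14,50),(-138,.14,55)]]
rows(seq,p0,r0)
see('side','s20',(190,80,430,280),3.2)
im=env.get_image('top'); crop(im,'t20',130,130,330,280,4)
E
```

```text
[-0.40532107  0.55626934  1.32591224  0.19115596  1.38705785  0.92922819] [ 0.19396774 -0.55139078 -5.02443138] [-0.7523203   0.05439794  0.04023925]
lip [0.59604374 0.08223036 0.15259727] [   1.31141303 -137.44999269]
[-0.0008, -0.0001, -0.0021] [-0.003, 0.002, -0.001]
[-0.0045, 0.0191, 0.011] [-0.071, -0.011, -0.001]
[-0.0083, 0.0392, 0.0217] [-0.14, -0.024, -0.001]
[-0.0123, 0.0601, 0.0309] [-0.208, -0.037, -0.001]
[-0.0164, 0.0817, 0.0387] [-0.277, -0.05, -0.001]
[-0.0207, 0.104, 0.0449] [-0.345, -0.063, -0.001]
[-0.025, 0.1268, 0.0504] [-0.414, -0.077, -0.002]
[-0.0294, 0.1499, 0.0554] [-0.483, -0.09, -0.002]
[-0.035, 0.1793, 0.0592] [-0.568, -0.106, -0.002]
[-0.0407, 0.2088, 0.0605] [-0.654, -0.123, -0.002]
[-0.0463, 0.2384, 0.0591] [-0.74, -0.139, -0.002]
```

View pics/s20.png

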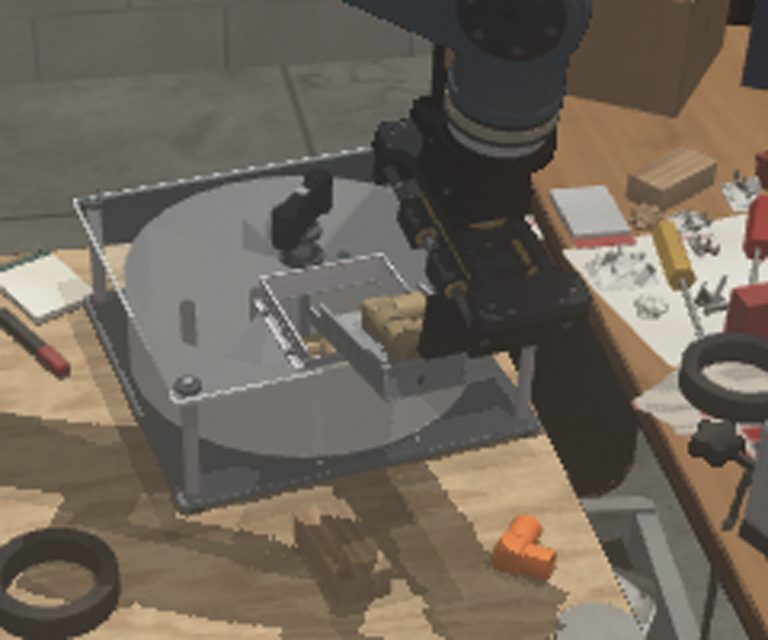

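View pics/t20.png

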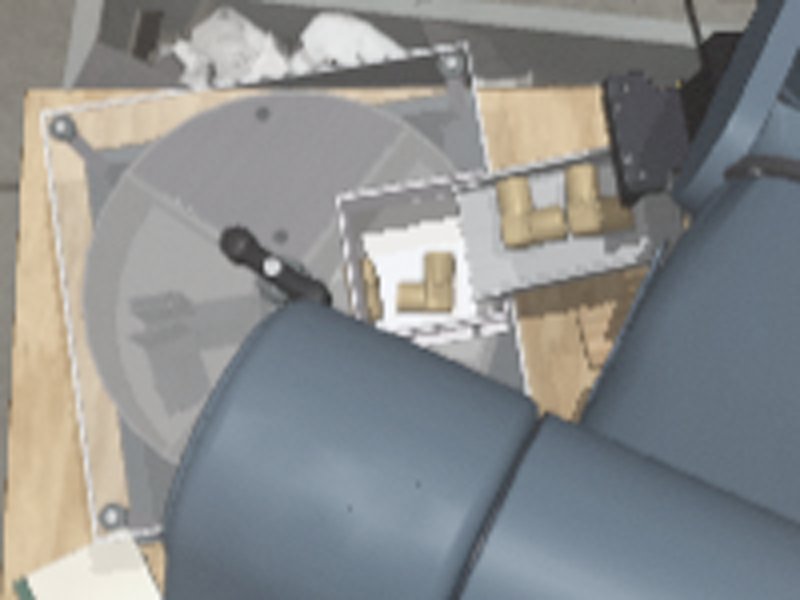

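play_rows([
  [[0.0, -0.0045, 0.0191, 0.011, -0.071, -0.011, -0.001], [0.0, -0.0083, 0.0392, 0.0217, -0.14, -0.024, -0.001], [0.0, -0.0123, 0.0601, 0.0309, -0.208, -0.037, -0.001], [0.0, -0.0164, 0.0817, 0.0387, -0.277, -0.05, -0.001], [0.0, -0.0207, 0.104, 0.0449, -0.345, -0.063, -0.001], [0.0, -0.025, 0.1268, 0.0504, -0.414, -0.077, -0.002], [0.0, -0.0294, 0.1499, 0.0554, -0.483, -0.09, -0.002], [0.0, -0.0294, 0.1499, 0.0554, -0.483, -0.09, -0.002], [0.0, -0.0294, 0.1499, 0.0554, -0.483, -0.09, -0.002], [0.0, -0.0294, 0.1499, 0.0554, -0.483, -0.09, -0.002]],
])

```text
clock: 55.0
tool_pos: [0.606, 0.0222, 0.4805]
ee_rot: [0.987, 0.092, 0.014, 0.133]
ft_force: [0.2, -0.4, -2.4]
gripper_width: 0.0127
```

```bash
python3 - <<'E'
from pour import *
s=env.get_state(); print(s['q'],s['ft_force'],s['moment'])
r=R.from_quat(s['ee_rot']); lip=s['tool_pos']+(r*RT.inv()).apply(LIP-off); print('lip',lip,tost(lip))
p0=s['tool_pos']; r0=r
seq=[pose_lip(W3(0,y,z),YP,np.radians(t)) for y,z,t in [(-138,.14,40),(-138,.14,45),(-138,.14,50),(-138,.14,55),(-138,.14,60)]]
rows(seq,p0,r0)
see('side','s21',(190,80,430,280),3.2)
im=env.get_image('top'); crop(im,'t21',130,130,330,280,4)
E
```

```text
[-0.09540229  0.42473234  1.40484714 -0.27043386  1.24497652  1.36761558] [ 0.22186564 -0.42763687 -2.40938958] [0.1932036  0.17881849 0.0053793 ]
lip [0.59595137 0.07987285 0.14029999] [   0.77892002 -139.74843071]
[-0.0005, 0.0012, -0.0004] [0.001, 0.001, 0.002]
[-0.0061, 0.0305, 0.0035] [-0.085, -0.015, 0.002]
[-0.0117, 0.0601, 0.0047] [-0.17, -0.031, 0.002]
[-0.0174, 0.0896, 0.0033] [-0.256, -0.047, 0.002]
[-0.023, 0.119, -0.0007] [-0.342, -0.064, 0.002]
```

View pics/s21.png

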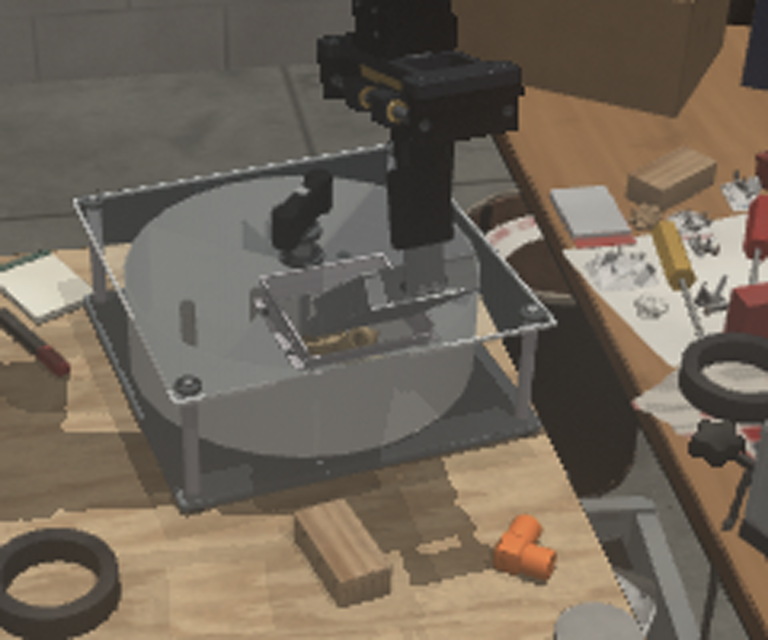

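View pics/t21.png

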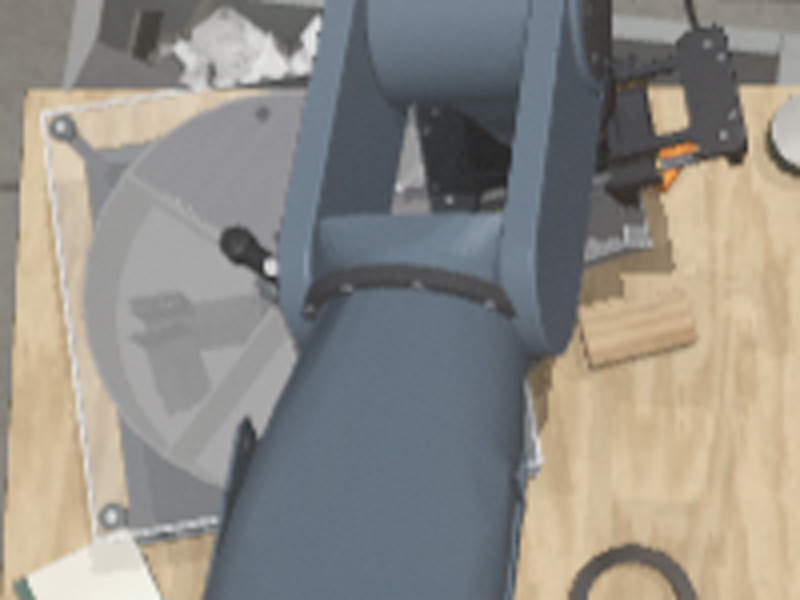

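```bash
python3 - <<'E'
from pour import *
s=env.get_state(); p0=s['tool_pos']; r0=R.from_quat(s['ee_rot'])
seq=[pose_lip(W3(0,y,z),YP,np.radians(t)) for y,z,t in [(-139,.15,32),(-140,.165,24),(-142,.18,16),(-143,.195,8),(-145,.21,0)]]
rows(seq,p0,r0)
print('swing'); p1,r1=seq[-1]; pe,re=pose_org(TR+[0,0,.2],TY,0)
rows([(p1+(pe-p1)*f,tray_R(YP+(TY-YP)*f,0)*RT) for f in [.25,.5,.75,1]],p1,r1)
E
```

```text
[0.0085, -0.046, -0.0021] [0.139, 0.028, 0.002]
[0.0171, -0.0909, -0.0051] [0.276, 0.054, 0.002]
[0.0253, -0.1339, -0.014] [0.413, 0.08, 0.002]
[0.0326, -0.1722, -0.0286] [0.55, 0.106, 0.002]
[0.0393, -0.2071, -0.0481] [0.687, 0.132, 0.002]
swing
[0.0267, -0.0071, -0.0018] [-0.0, -0.0, 0.387]
[0.0534, -0.0142, -0.0035] [0.0, 0.0, 0.773]
[0.0801, -0.0213, -0.0052] [0.0, -0.0, 1.16]
[0.1068, -0.0284, -0.007] [0.0, -0.0, 1.546]
```

play_rows([
  [[0.0, 0.0085, -0.046, 0.005, 0.139, 0.028, 0.002], [0.0, 0.0171, -0.0909, 0.002, 0.276, 0.054, 0.002], [0.0, 0.0253, -0.1339, -0.008, 0.413, 0.08, 0.002], [0.0, 0.0326, -0.1722, -0.025, 0.55, 0.106, 0.002], [0.0, 0.0393, -0.2071, -0.0481, 0.687, 0.132, 0.002], [0.0, 0.0393, -0.2071, -0.0481, 0.687, 0.132, 0.002], [0.0, 0.0393, -0.2071, -0.0481, 0.687, 0.132, 0.002]],
])

```text
clock: 55.98
tool_pos: [0.6449, -0.1838, 0.4329]
ee_rot: [0.973, 0.092, -0.019, -0.213]
ft_force: [-0.5, 0.0, -2.3]
gripper_width: 0.0124
```

play_rows([
  [[0.0, 0.003, -0.001, 0, 0, 0, 0.04], [0.0, 0.01, -0.0025, -0.0005, 0, 0, 0.14], [0.0, 0.0195, -0.005, -0.001, 0, 0, 0.28], [0.0, 0.029, -0.0077, -0.002, 0, 0, 0.42], [0.0, 0.0387, -0.0103, -0.0025, 0, 0, 0.56], [0.0, 0.0484, -0.0129, -0.003, 0, 0, 0.7], [0.0, 0.058, -0.0154, -0.004, 0, 0, 0.84], [0.0, 0.0677, -0.018, -0.0045, 0, 0, 0.98], [0.0, 0.0774, -0.0206, -0.005, 0, 0, 1.12], [0.0, 0.087, -0.0231, -0.0057, 0, 0, 1.26], [0.0, 0.0967, -0.0257, -0.0063, 0, 0, 1.4], [0.0, 0.1036, -0.0276, -0.0068, 0, 0, 1.5]],
])

```text
clock: 57.48
tool_pos: [0.7494, -0.2089, 0.4272]
ee_rot: [0.646, 0.733, -0.159, -0.141]
ft_force: [0.4, 0.7, -3.9]
gripper_width: 0.0128
```

```bash
python3 - <<'E'
from pour import *
s=env.get_state(); p0=s['tool_pos']; r0=R.from_quat(s['ee_rot']); print(p0,s['ft_force'])
rows([pose_org(TR+[0,0,z],TY,0) for z in (.2,.02,.004,0)],p0,r0)
im=see('side','s22',(190,130,430,330),3.2)
im=env.get_image('top'); crop(im,'t22',130,130,330,280,4)
E
```

```text
[ 0.74939963 -0.20894392  0.42717284] [ 0.42841354  0.65348928 -3.91474903]
[0.0026, -0.0041, -0.0016] [-0.002, 0.004, 0.038]
[0.0026, -0.0041, -0.1816] [-0.002, 0.004, 0.038]
[0.0026, -0.0041, -0.1976] [-0.002, 0.004, 0.038]
[0.0026, -0.0041, -0.2016] [-0.002, 0.004, 0.038]
```

View pics/s22.png

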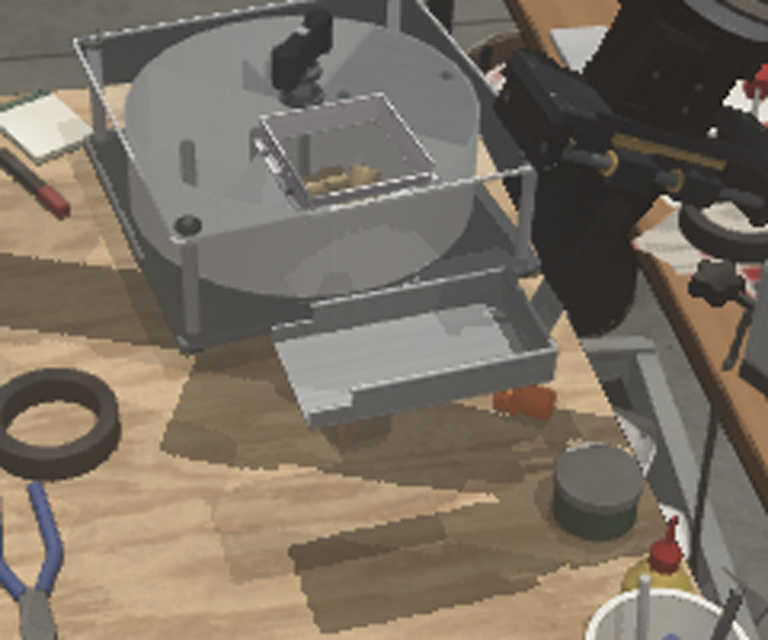

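View pics/t22.png

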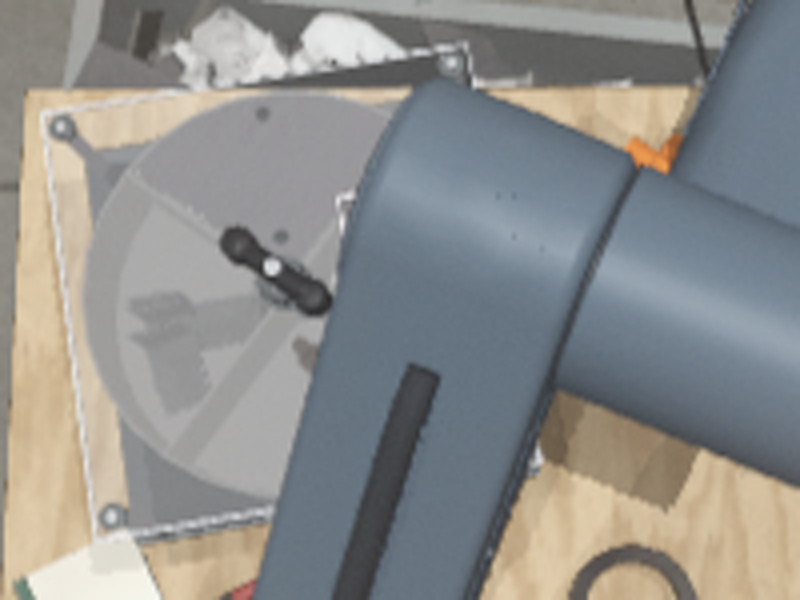

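play_rows([
  [[0.0, -0.004, -0.0025, -0.01, -0.002, 0.004, 0.038], [0.0, -0.0094, -0.0041, -0.04, -0.002, 0.004, 0.038], [0.0, -0.0094, -0.0041, -0.08, -0.002, 0.004, 0.038], [0.0, -0.0094, -0.0041, -0.12, -0.002, 0.004, 0.038], [0.0, -0.0094, -0.0041, -0.155, -0.002, 0.004, 0.038], [0.0, -0.0094, -0.0041, -0.18, -0.002, 0.004, 0.038], [0.0, -0.0094, -0.0041, -0.188, -0.002, 0.004, 0.038], [0.0, -0.0094, -0.0041, -0.194, -0.002, 0.004, 0.038], [0.0, -0.0094, -0.0041, -0.197, -0.002, 0.004, 0.038], [0.0, -0.0094, -0.0041, -0.197, -0.002, 0.004, 0.038]],
])

```text
clock: 58.82
tool_pos: [0.7394, -0.2154, 0.2298]
ee_rot: [0.635, 0.742, -0.164, -0.14]
ft_force: [0.0, 0.6, -2.2]
gripper_width: 0.0121
```

```bash
python3 - <<'E'
from pour import *
s=env.get_state(); print(s['tool_pos'],s['ft_force'],s['moment'])
r=R.from_quat(s['ee_rot'])*RT.inv(); print('org',s['tool_pos']-r.apply(off), r.as_matrix()[2].round(4))
im=see('side','s23',(255,230,435,350),4.4)
E
```

```text
[ 0.73936076 -0.21540228  0.22976366] [ 0.01759769  0.56073485 -2.22107486] [ 0.03146547 -0.55836077  0.02910105]
org [ 0.55830057 -0.24395484  0.00448762] [0.0019 0.0014 1.    ]
```

View pics/s23.png

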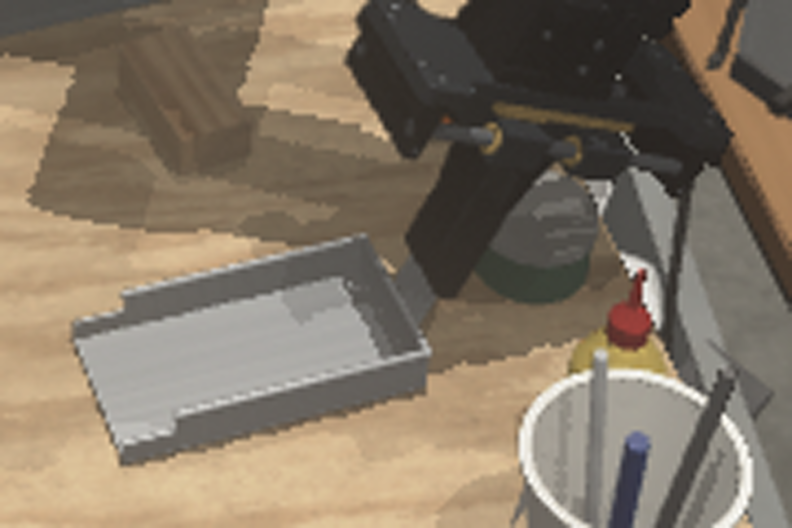

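play_rows([
  [[0.0, 0, 0, -0.002, 0, 0, 0], [0.0, 0, 0, -0.004, 0, 0, 0], [0.0, 0, 0, -0.0048, 0, 0, 0], [0.0, 0, 0, -0.0048, 0, 0, 0]],
])

```text
clock: 59.38
tool_pos: [0.7393, -0.2153, 0.2253]
ee_rot: [0.634, 0.742, -0.164, -0.14]
ft_force: [0.4, 1.1, 4.3]
gripper_width: 0.0124
```

play_rows([
  [[0.03, 0, 0, 0, 0, 0, 0], [0.03, 0, 0, 0, 0, 0, 0], [0.03, 0, 0, 0, 0, 0, 0], [0.03, 0, 0, 0, 0, 0, 0], [0.03, 0.012, 0.002, 0.027, 0, 0, 0], [0.03, 0.025, 0.004, 0.055, 0, 0, 0], [0.03, 0.0375, 0.006, 0.0825, 0, 0, 0], [0.03, 0.045, 0.0075, 0.1, 0, 0, 0], [0.03, 0.045, 0.0075, 0.12, 0, 0, 0]],
])

```text
clock: 60.5
tool_pos: [0.7843, -0.2075, 0.3441]
ee_rot: [0.634, 0.742, -0.164, -0.141]
ft_force: [-0.6, 0.7, -0.7]
gripper_width: 0.0302
```

```bash
python3 - <<'E'
from pour import *
s=env.get_state(); print(s['tool_pos'],s['q'])
im=see('side','s24',(255,200,435,350),4.4); see('wrist','w24',None,1.4)
T=np.array([.569,.217,.435]); y=np.radians(-34.3); yy=np.array([np.cos(y),np.sin(y),0]); z=np.array([0,0,-1.]); print(rel(T,R.from_matrix(np.column_stack([np.cross(yy,z),yy,z]))))
E
```

```text
[ 0.78426399 -0.207521    0.34410336] [-0.36386873  0.94735202  0.7474135  -0.21817468  1.8252947  -0.53535183]
(array([-0.2154,  0.425 ,  0.0878]), array([-0.0947, -0.4317, -0.7424]))
```

View pics/s24.png

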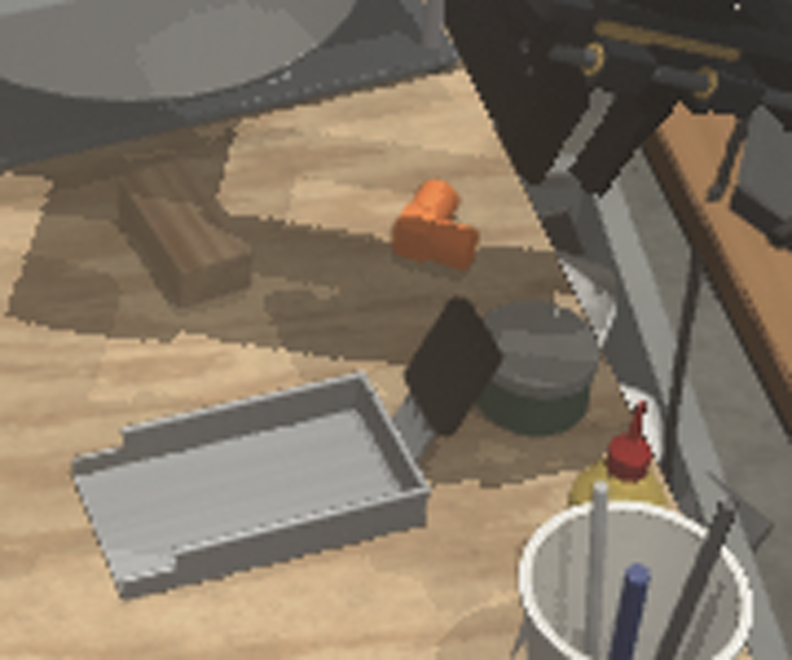

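View pics/w24.png

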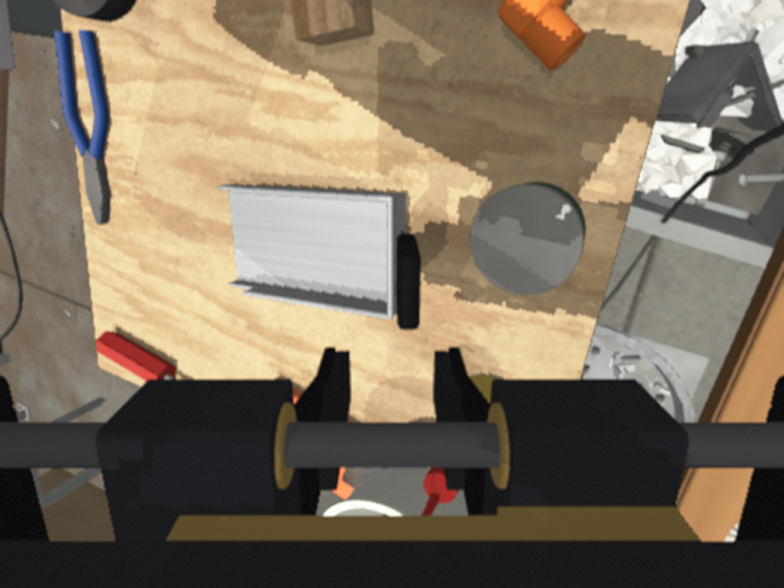

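play_rows([
  [[0.06, 0, 0.01, 0.05, -0.004, -0.018, -0.03], [0.06, -0.015, 0.04, 0.09, -0.012, -0.055, -0.095], [0.06, -0.035, 0.08, 0.1, -0.021, -0.095, -0.163], [0.06, -0.055, 0.12, 0.1, -0.03, -0.134, -0.23], [0.06, -0.08, 0.16, 0.1, -0.038, -0.173, -0.297], [0.06, -0.1, 0.2, 0.1, -0.047, -0.212, -0.364], [0.06, -0.12, 0.24, 0.1, -0.055, -0.25, -0.43], [0.06, -0.14, 0.28, 0.1, -0.064, -0.29, -0.5], [0.06, -0.16, 0.32, 0.09, -0.073, -0.33, -0.57], [0.06, -0.18, 0.36, 0.088, -0.082, -0.37, -0.64], [0.06, -0.2, 0.395, 0.088, -0.09, -0.41, -0.7], [0.06, -0.2154, 0.425, 0.0878, -0.0947, -0.4317, -0.7424]],
])

```text
clock: 62.1
tool_pos: [0.567, 0.2182, 0.431]
ee_rot: [0.884, 0.467, -0.0, -0.002]
ft_force: [0.0, 1.2, 0.1]
gripper_width: 0.0604
```

play_rows([
  [[0.06, 0, 0, 0, 0, 0, 0], [0.06, 0, 0, 0, 0, 0, 0]],
])

```text
clock: 62.35
tool_pos: [0.5687, 0.2167, 0.4314]
ee_rot: [0.884, 0.468, -0.0, -0.002]
ft_force: [0.2, -0.6, -0.1]
gripper_width: 0.0599
```

```bash
python3 - <<'E'
from pour import *
s=env.get_state(); print(s['tool_pos'],s['q'])
see('wrist','w25',None,1.4); im=env.get_image('top'); crop(im,'t25',130,130,330,280,4)
see('side','s25',(200,100,370,235),4.6)
T=np.array([.569,.217,.334]); y=np.radians(-34.3); yy=np.array([np.cos(y),np.sin(y),0]); z=np.array([0,0,-1.]); print(rel(T,R.from_matrix(np.column_stack([np.cross(yy,z),yy,z]))))
E
```

```text
[0.5687159  0.21665782 0.43141746] [0.17982006 0.47699522 1.44499544 0.00386954 1.22123595 0.77563574]
(array([-0.0003,  0.001 , -0.0975]), array([-0.0038, -0.0019,  0.0003]))
```

View pics/w25.png

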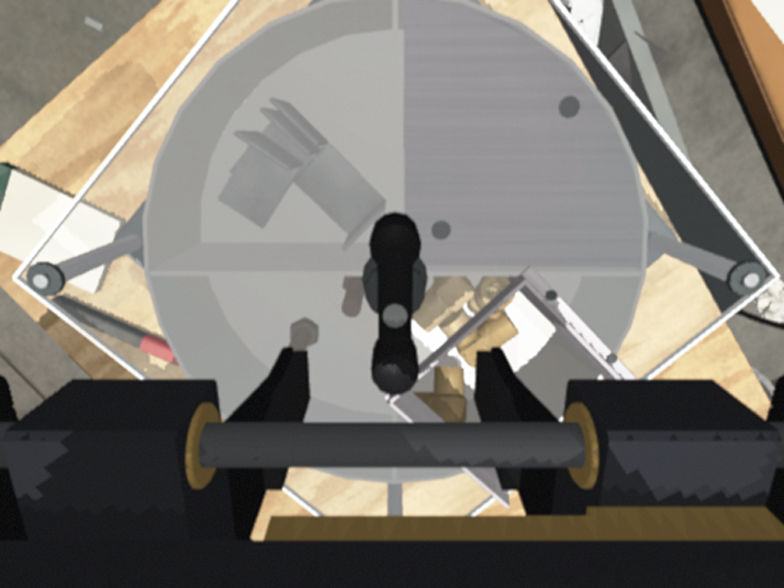

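View pics/t25.png

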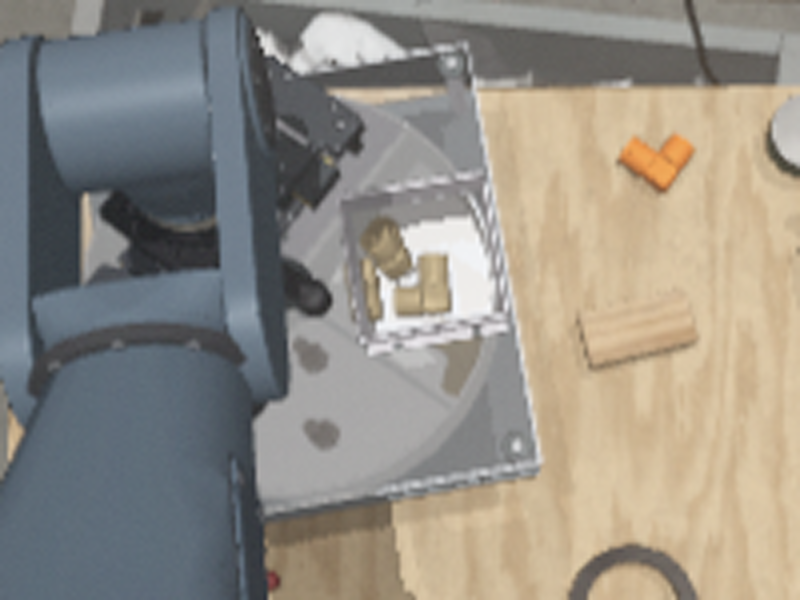

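View pics/s25.png

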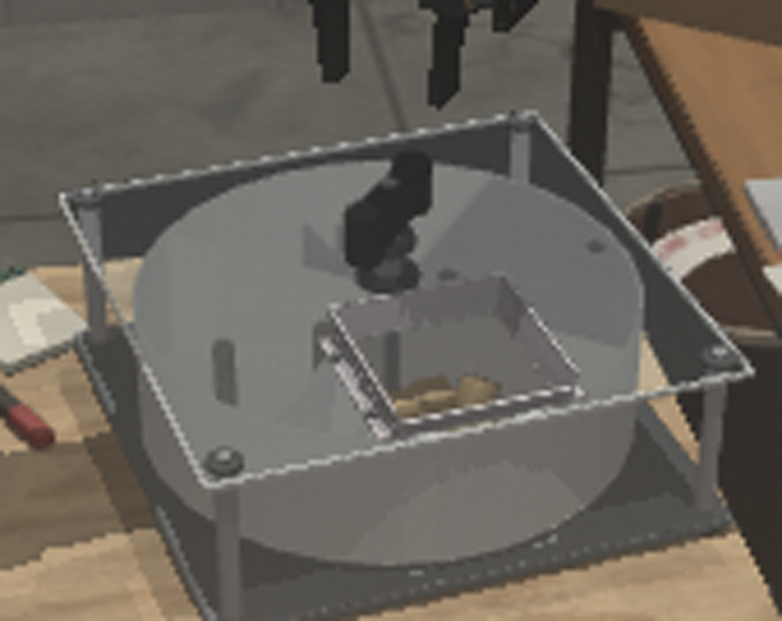

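play_rows([
  [[0.06, 0, 0.001, -0.05, -0.0038, -0.0019, 0], [0.06, 0, 0.001, -0.09, -0.0038, -0.0019, 0], [0.06, 0, 0.001, -0.0985, -0.0038, -0.0019, 0], [0.0, 0, 0.001, -0.0985, -0.0038, -0.0019, 0], [0.0, 0, 0.001, -0.0985, -0.0038, -0.0019, 0], [0.0, 0, 0.001, -0.0985, -0.0038, -0.0019, 0], [0.0, 0, 0.001, -0.0985, -0.0038, -0.0019, 0], [0.0, 0, 0.001, -0.0985, -0.0038, -0.0019, 0], [0.0, 0, 0.001, -0.0985, -0.0038, -0.0019, 0]],
], squeeze=30)

```text
clock: 63.62
tool_pos: [0.5695, 0.2177, 0.3338]
ee_rot: [0.884, 0.468, 0.001, 0.001]
ft_force: [3.2, -3.4, 0.3]
gripper_width: 0.0168
```

play_rows([
  [[0.0, 0, 0, 0, 0, 0, -0.07], [0.0, 0, 0, 0, 0, 0, -0.2], [0.0, 0, 0, 0, 0, 0, -0.34], [0.0, 0, 0, 0, 0, 0, -0.48], [0.0, 0, 0, 0, 0, 0, -0.62], [0.0, 0, 0, 0, 0, 0, -0.76], [0.0, 0, 0, 0, 0, 0, -0.9], [0.0, 0, 0, 0, 0, 0, -1.04], [0.0, 0, 0, 0, 0, 0, -1.18], [0.0, 0, 0, 0, 0, 0, -1.32], [0.0, 0, 0, 0, 0, 0, -1.46], [0.0, 0, 0, 0, 0, 0, -1.55]],
])

```text
clock: 65.12
tool_pos: [0.5699, 0.2163, 0.3338]
ee_rot: [0.958, -0.285, 0.002, 0.002]
ft_force: [2.6, -7.9, 0.7]
gripper_width: 0.0165
```

play_rows([
  [[0.0, 0, 0, 0, 0, 0, -0.02], [0.0, 0, 0, 0, 0, 0, -0.02], [0.0, 0, 0, 0, 0, 0, -0.02], [0.06, 0, 0, 0, 0, 0, -0.02], [0.06, 0, 0, 0, 0, 0, -0.02], [0.06, 0, 0, 0, 0, 0, -0.02], [0.06, 0, 0, 0.05, 0, 0, -0.02], [0.06, 0, 0, 0.1, 0, 0, -0.02], [0.06, 0, 0, 0.1, 0, 0, -0.02]],
])

```text
clock: 66.25
tool_pos: [0.5696, 0.2189, 0.4381]
ee_rot: [0.956, -0.294, 0.005, -0.003]
ft_force: [-0.5, 0.3, 0.3]
gripper_width: 0.0593
```

```bash
python3 - <<'E'
from h import *
s=env.get_state(); y=R.from_quat(s['ee_rot']).as_matrix(); print(s['tool_pos'],np.degrees(np.arctan2(y[1,1],y[0,1])),s['q'])
see('wrist','w26',None,1.4); see('side','s26',(200,100,370,235),4.6)
E
```

```text
[0.56961478 0.2188698  0.4380689 ] -124.1483585182615 [1.83894481e-01 4.70590287e-01 1.43648486e+00 1.70911650e-04
 1.22383882e+00 2.35066335e+00]
```

View pics/w26.png

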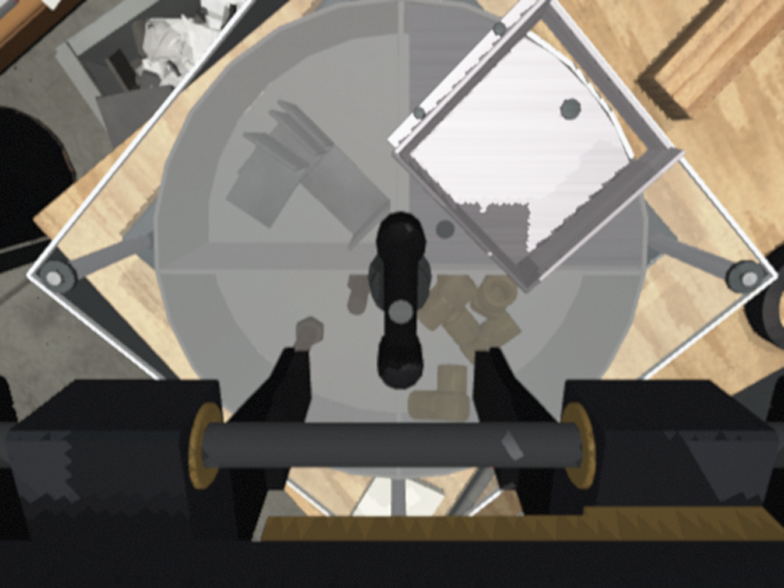

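View pics/s26.png

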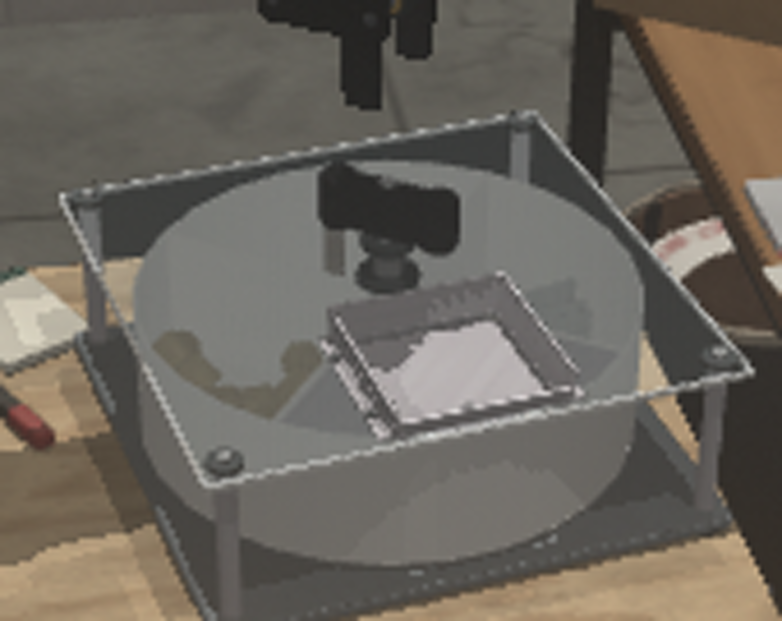

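play_rows([
  [[0.06, -0.01, 0.01, 0.02, 0, 0, 0.15], [0.06, -0.03, 0.03, 0.02, 0, 0, 0.3], [0.06, -0.06, 0.06, 0.02, 0, 0, 0.45], [0.06, -0.09, 0.095, 0.02, 0, 0, 0.6], [0.06, -0.12, 0.13, 0.02, 0, 0, 0.75], [0.06, -0.155, 0.165, 0.02, 0, 0, 0.9], [0.06, -0.19, 0.2, 0.02, 0, 0, 1.05], [0.06, -0.225, 0.24, 0.02, 0, 0, 1.2], [0.06, -0.26, 0.28, 0.02, 0, 0, 1.35], [0.06, -0.295, 0.32, 0.02, 0, 0, 1.5], [0.06, -0.33, 0.355, 0.02, 0, 0, 1.6], [0.06, -0.34, 0.365, 0.02, 0, 0, 1.6]],
])

```text
clock: 67.85
tool_pos: [0.2259, 0.5845, 0.4507]
ee_rot: [0.876, 0.483, -0.002, 0.001]
ft_force: [1.0, -0.0, 0.3]
gripper_width: 0.0601
```

```bash
python3 - <<'E'
from st import *
im=see('top','t27',(120,130,430,310),2.5); im=see('side','s27',None,1.4)
for c in ['top','side']:
  for q in ['bolt_0','bracket_0']:
    for m in env.masks_of(c,q): print(c,q,round(m['score'],2),m['box'])
E
```

```text
(no output)
```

View pics/t27.png

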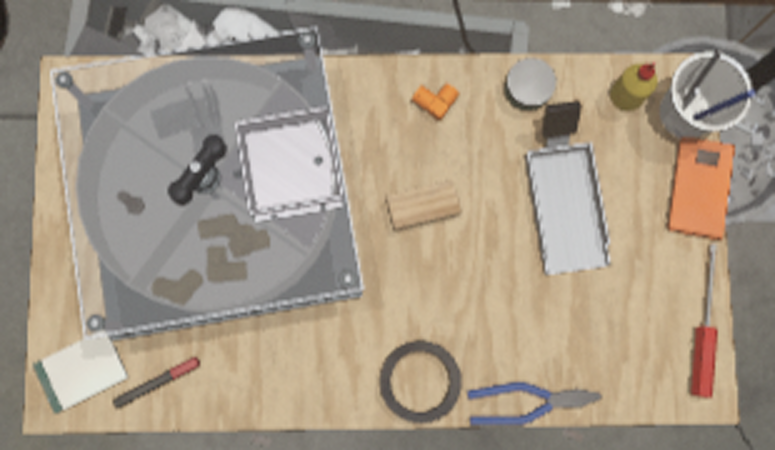

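View pics/s27.png

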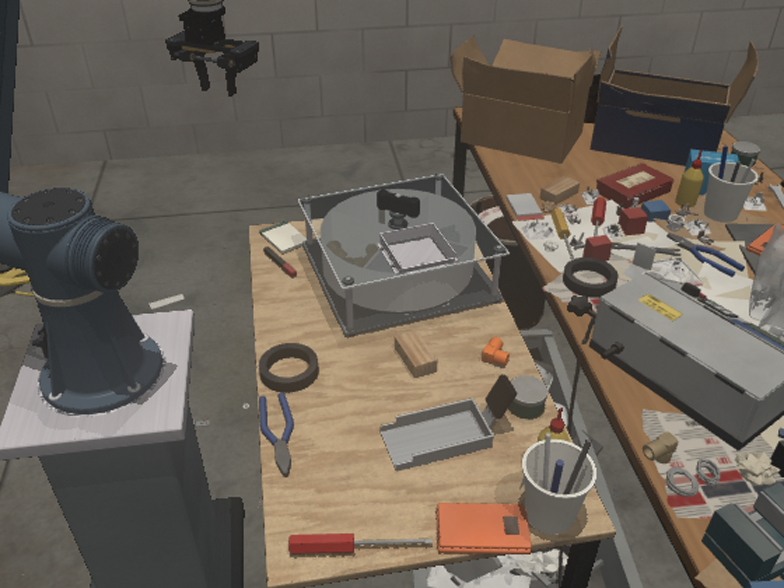

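```bash
python3 - <<'E'
from cell import env
print(env.get_state()['clock']); print(env.hand_in())
E
```

```text
68.15
the job is handed in; nothing more can be done
None
```

I finished the job and handed it in at 68 s. All the loose hardware I found is in its own bin, the empty tray lies flat on the bench, and the lidded quarter is under the opening.

- **What was there:** three brackets, one bolt and three elbows. I saw no second bolt in any picture.
- **What I did, in order:** I turned the wheel to the bracket bin and dropped in the brackets, then to the bolt bin for the bolt. The tray's elbows went into the elbow bin. I set the tray down about 13 mm from where it stood, to keep clear of the green tin, and turned the lid under the opening. I also turned the wheel 10° before the third bracket so that it would not land on the first two.
- **Last checks:** the final top and side pictures show the lid under the opening and the tray flat and empty. The oil bottle, wood block, tin and orange elbow look unmoved. The last wrist picture shows three brackets, one bolt and three elbows in their bins beside the fixed samples.
- **Disagreements:** the top and side cameras differed by about 4–5 mm along x. The wrist camera agreed with the side camera, so I used those. Asked for loose bolts and brackets in the final pictures, the networks reported none. An earlier low-score bolt report (0.4) covered the whole carousel, so I took it as a false one.

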